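Read in the soil sample jars with a lever-triggered label reader

ROBOT

A 6-joint arm with a two-finger parallel gripper is mounted at the origin on the work surface. World frame = base frame: x ahead of the robot, y to its left, z up, the work surface at z = 0. Lengths are in m, angles in rad, forces in N, time in s.
With the tool pointing down it reaches from about 0.35 to 0.975 m from the base axis. Payload 4.9 kg.
Tool frame: the origin (TCP) lies at the very end of the fingers, on their centre line; the grasp point (between the pads) lies ctrl.hold_point_z behind it (ctrl.hold_point_z is the distance from the TCP to the grasp point, in m); z points along the fingers, y is the line along which they close (so a half turn about z gives the same grasp; the last joint's range is limited). The gripper opens to 85 mm and grips with 20 to 120 N. Pads are 22 mm wide; open, the fingers measure 114 mm over their backs; the gripper's body (76 mm by 85 mm) begins 54 mm behind the grasp point. The pads swing forward as they close: fully open they stand 13 mm farther back than shut.
Start: joints at [1.183, 0.053, 1.613, -0, 1.476, -0.119], TCP at [0.166, 0.603, 0.231] pointing down, gripper open.
Joint ranges: [-3.01, 3.01], [-1.01, 2.22], [0.06, 2.58], [-1.02, 4.17], [0.09, 2.62], [-3.14, 3.14]. Speed limits (rad/s): [2.57, 2.57, 3.14, 3.14, 3.14, 3.14].

INTERFACE

Orientations are given as a rotation vector (axis times angle).
In Python, from station import ctrl gives the robot as it stands. The module is installed in compiled form; this text tells all that it offers.
- The arm moves only by the tool jog_arm, never from a script. Its argument "deltas" is a list of rows, each a list of 3 entries, a list of its own where there are three numbers: the closure, from -1 (fully open) to 1 (shut), then the shift along the world's x, y, z scaled (see below), then the turn, a rotation vector about the world's x, y, z scaled (see below). A call has 1 to 12 rows; each row is the pose to reach, as a shift and turn from the pose commanded when the call began, turning the shorter way round; what a row does not reach only later rows make up. The controller multiplies each number of a shift by 0.4 m and each number of a turn by 180 degrees. A row lasts 1/12 s, in which the tool goes at most 41.7 mm and 7.16 degrees, less where a joint would pass 70% of its speed; a pose out of reach is approached as far as the arm can. A call with a number of a shift or a turn outside -1 to 1 is refused whole. A call with a gripper value outside its range is refused whole. The fingers move at their own pace and stop on an object; "squeeze" is the grip in N (left out, the last holds). Time passes only in rows, so rows that repeat a pose let the fingers close. It gives the time, the measured TCP pose, the force, the opening and the grip force at its end, in the units of the state.
- ctrl.get_obs(): the state, without advancing time (a new reading comes with each control period).
- ctrl.get_image(name): name is "scene" or "side" or "wrist"; returns the picture (420x560x3 uint8, red, green, blue); there is no depth.
- ctrl.get_calibration(name): a dict with "K" (3x3 intrinsics, pixels), "extrinsics" (4x4, takes a point from world to camera coordinates). Camera axes: x right, y down, z forward; pixel columns grow to the right and rows downward; lengths in m; the calibration is good to about 2 mm. The wrist camera is an equidistant fisheye: a pixel r from the principal point sees the ray r / f radians off the axis. A picture is of the moment at which its call begins: read the wrist's pose just before it. get_calibration takes no time and is no camera call; for the wrist camera it gives the pose at the moment of the call.
- ctrl.finish_job(): hands the job in; it is judged then, once.
The state is a dict: "t": time; "q": joint angles; "dq": joint speeds; "effort": joint torques, N m; "tool_pos": TCP position; "tool_rot": TCP orientation; "contact_force": force on the tool from outside, world axes, zero at the start; "wrist_torque": the same for the moment, N m; "opening": finger opening in m; "grip_force": force on a finger pad.
Only numpy, scipy, OpenCV 4.12 (cv2) and the standard library are available. Lean on these libraries where they do the work, as an engineer would, in place of code of your own. Each camera call takes 0.05 s, during which the arm holds its last target. There are 200 camera calls.

TASK

First take a blank reading: with nothing on the label reader's four places, swing its sprung lever all the way to its stop and let it go so that it springs right back. Then stand every sample jar upright in the middle of a place of its own with its label squarely facing the reader's windows, and take the reading with the lever in the same way. After that, move all the jars into the shallow steel tray, standing upright, and leave the wash bottle, tube rack and spatula where they are.

Things in the scene. Friction and masses are not known exactly. Their poses are not given: they have to be found in the camera images.
- jar_a: a sealed cylindrical sample jar, a squat 56 mm diameter and 55 mm tall, about 200 g, heavier in its lower half, brown with a black lid; a white paper label covers about a quarter of its side, and a 12 mm wide white paper seal runs from the label up over the lid edge to the lid's centre. Origin: centre of its underside; z up, x points out through the middle of the label. May be absent
- jar_b: a sealed cylindrical sample jar, a squat 56 mm diameter and 55 mm tall, about 200 g, heavier in its lower half, brown with a black lid; a white paper label covers about a quarter of its side, and a 12 mm wide white paper seal runs from the label up over the lid edge to the lid's centre. Origin: centre of its underside; z up, x points out through the middle of the label. May be absent
- jar_c: a sealed cylindrical sample jar, a squat 56 mm diameter and 55 mm tall, about 200 g, heavier in its lower half, brown with a black lid; a white paper label covers about a quarter of its side, and a 12 mm wide white paper seal runs from the label up over the lid edge to the lid's centre. Origin: centre of its underside; z up, x points out through the middle of the label. May be absent
- jar_d: a sealed cylindrical sample jar, a squat 56 mm diameter and 55 mm tall, about 200 g, heavier in its lower half, brown with a black lid; a white paper label covers about a quarter of its side, and a 12 mm wide white paper seal runs from the label up over the lid edge to the lid's centre. Origin: centre of its underside; z up, x points out through the middle of the label. May be absent
- reader: the label reader, fixed: a 1 mm thin sheet on the bench (x -40 to 70, y -185 to 185 mm in its frame) with a cream housing along its far edge (x 55 to 110 mm, 48 mm tall), four dark windows looking to -x, one before each place. Origin on the bench; x from places to housing, y along the places towards the lever, z up. Label right: jar x along this x
- place0 (a point): centre of one of the reader's four standing places (a flat ring mark, 68 mm across, level with the bench, nothing to fit into): x -10 mm, y -135 mm in the reader's frame; the farthest from the lever
- place1 (a point): centre of one of the reader's four standing places (a flat ring mark, 68 mm across, level with the bench, nothing to fit into): x -10 mm, y -45 mm in the reader's frame
- place2 (a point): centre of one of the reader's four standing places (a flat ring mark, 68 mm across, level with the bench, nothing to fit into): x -10 mm, y 45 mm in the reader's frame
- place3 (a point): centre of one of the reader's four standing places (a flat ring mark, 68 mm across, level with the bench, nothing to fit into): x -10 mm, y 135 mm in the reader's frame; next to the lever
- window_mid (a point): middle of the housing's face with the windows, 65 mm beyond the line of the places and 25 mm above the bench
- read_lever (a joint): the sprung lever at the +y end of the reader, in rad: 0 at rest, 1.0 at its stop. It lies level and turns about a vertical axis, clockwise seen from above as the value grows; its spring always pulls back to 0 (about 1.5 N at the knob at rest, 4 N at the stop) and it returns within about a second once let go
- lever_knob (a point): centre of the top of the lever's black upright knob: a 14 mm diameter round pin standing 36 mm above the flat lever arm (arm 14 mm wide, top 44 mm above the bench, pin top 80 mm above the bench), 80 mm from the hinge axis; it moves with the lever
- lever_hinge (a point): on the lever's vertical hinge axis, at the height of the arm, 40 mm above the bench; the hub there is 28 mm across, top 46 mm above the bench, on a 12 mm tall foot plate (x 20 to 80, y 176 to 256 mm in the reader frame)
- tray: shallow open steel tray fixed to the bench, outside 300 mm (x) by 140 mm (y), walls 18 mm tall and 4 mm thick, floor about 4 mm thick; big enough for four jars in a row along its x. Origin: centre of its underside
- wash_bottle: bystander: squeeze wash bottle, 74 mm diameter, 205 mm tall, its spout reaching 60 mm out along its -x; origin at the centre of its underside
- tube_rack: bystander: rack of 15 capped tubes, 88 by 132 mm, 96 mm tall; origin at the centre of its underside
- spatula: bystander: 200 mm spatula lying on the bench, along its x

How it is judged:
By the outcome, as a careful person would: the job done as asked, in the order asked, and still so for the second after the job is handed in, with the robot touching nothing.
Of jar_a, jar_b, jar_c, jar_d only 3 to 4 are there at a start; the rules pass over those that are not, and their reading is None.
At some moment in a run one of jar_a, jar_b, jar_c, jar_d may be knocked a few centimetres aside while the robot is not near it.
It also fails if it takes over 210 s, if anything falls off the work surface, if the arm or the gripper's body presses on something with over 40 N, if the wrist force passes 120 N, or if a joint passes its speed limit or range.

## Working session

There is one attempt and no reset: what is moved stays moved. The work goes in short steps, Python scripts to look and compute and a tool call to move; the robot and the scene stay as the last step left them, time stands still between calls to the robot, and variables do not carry over. Pictures are saved under pics/ and viewed, at most 14 in all, crops included, and the job is handed in when it is done.

Besides the shell and the picture viewer there is one more tool, called after "Call:" by a JSON object that holds its "fn" and its "kwargs", one argument or row to a line. jog_arm: Moves the arm, as the interface text tells. Its arguments: {"type":"object","properties":{"deltas":{"type":"array","items":{"type":"array"}},"squeeze":{"type":"number"}},"required":["deltas"]}

```bash
mkdir -p pics; cat > h.py <<'E'
import numpy as np, cv2
from station import ctrl
from scipy.spatial.transform import Rotation as R
def cal(n):
    c=ctrl.get_calibration(n); return np.array(c["K"]),np.array(c["extrinsics"])
def ray(n,uv,c=None):
    K,E=c or cal(n); x=(uv[0]-K[0,2])/K[0,0]; y=(uv[1]-K[1,2])/K[1,1]
    if n=="wrist":
        r=np.hypot(x,y); s=np.sin(r)/r if r>1e-9 else 1; d=np.array([x*s,y*s,np.cos(r)])
    else: d=np.array([x,y,1.])
    d/=np.linalg.norm(d); return -E[:3,:3].T@E[:3,3], E[:3,:3].T@d
def at(n,uv,z,c=None):
    o,d=ray(n,uv,c); return o+d*(z-o[2])/d[2]
def tri(*rs):
    A=0;b=0
    for o,d in rs:
        P=np.eye(3)-np.outer(d,d); A=A+P; b=b+P@o
    p=np.linalg.solve(A,b); return p,[np.linalg.norm(np.cross(p-o,d)) for o,d in rs]
def proj(n,p,c=None):
    K,E=c or cal(n); q=E[:3,:3]@np.asarray(p)+E[:3,3]
    if n=="wrist":
        t=np.arctan2(np.hypot(q[0],q[1]),q[2]); s=t/np.hypot(q[0],q[1]); return K[0,0]*q[0]*s+K[0,2],K[1,1]*q[1]*s+K[1,2]
    return K[0,0]*q[0]/q[2]+K[0,2],K[1,1]*q[1]/q[2]+K[1,2]
def snap(n,f):
    im=ctrl.get_image(n)[:,:,::-1]; np.save("pics/"+f+".npy",im); cv2.imwrite("pics/"+f+".png",im); return im
E
python3 - <<'E'
from h import *
for n in("scene","side","wrist"):
    snap(n,n+"0"); K,E=cal(n); print(n,K[0,0],K[0,2],K[1,2],(-E[:3,:3].T@E[:3,3]).round(3),E[2,:3].round(2))
    np.save("pics/cal_"+n+"0.npy",np.r_[K,E[:3,:].T[:4]] )
print(ctrl.get_obs(),ctrl.hold_point_z)
E
```

```text
scene 459.3042260233272 282.58476229141974 206.0380125466178 [1.29  0.067 1.317] [-0.53 -0.03 -0.85]
side 432.77694874466636 278.6734764580283 216.6603138471804 [-0.062 -0.896  1.007] [ 0.4   0.65 -0.65]
wrist 325.19226210127806 277.28801208133564 216.0724769636453 [0.089 0.623 0.373] [ 0.3  -0.08 -0.95]
{'t': 0.15, 'q': array([ 1.18298582e+00,  5.32415177e-02,  1.61401230e+00, -3.17812667e-06,
        1.47599999e+00, -1.18975828e-01]), 'dq': array([ 0.00092184, -0.00190547, -0.00484154, -0.00117971,  0.00163898,
        0.00062879]), 'effort': array([ 2.75632365e-04, -3.94240773e+01, -3.70723343e+01, -1.87414689e-04,
        4.64746059e-03,  3.58179960e-06]), 'tool_pos': array([0.16580019, 0.60208748, 0.23030279]), 'tool_rot': array([-4.20958033e-01, -3.11284359e+00,  2.52693390e-03]), 'contact_force': array([-0.25409902,  0.34627695,  0.3551687 ]), 'wrist_torque': array([ 0.0250079 , -0.02327909,  0.01606887]), 'grip_force': 0.0, 'opening': 0.08533906306082743} 0.0187
```

View pics/scene0.png

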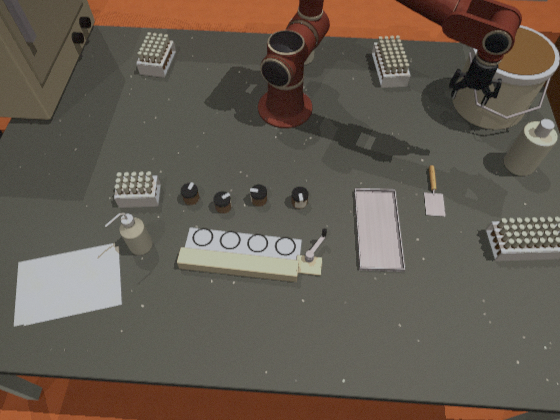

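View pics/side0.png

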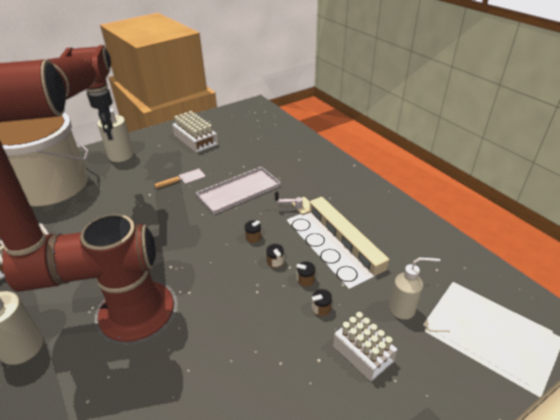

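Both views show four jars: scene lids near (189,189), (222,199), (258,192), (300,194). The reader rings run from (203,238) to (285,247), the lever knob is near (324,233), and the tray is around (379,229). I'll enlarge these areas.

```bash
python3 - <<'E'
import cv2
a=cv2.imread("pics/scene0.png")[170:282,170:330]; cv2.imwrite("pics/c1.png",cv2.resize(a,None,fx=5,fy=5,interpolation=cv2.INTER_CUBIC))
a=cv2.imread("pics/side0.png")[165:325,180:392]; cv2.imwrite("pics/c2.png",cv2.resize(a,None,fx=3.7,fy=3.7,interpolation=cv2.INTER_CUBIC))
E
```

```text
(no output)
```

View pics/c1.png

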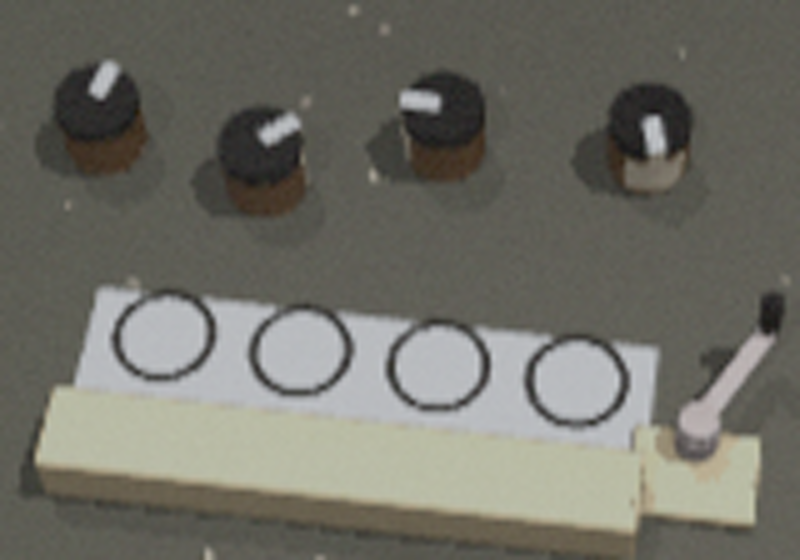

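View pics/c2.png

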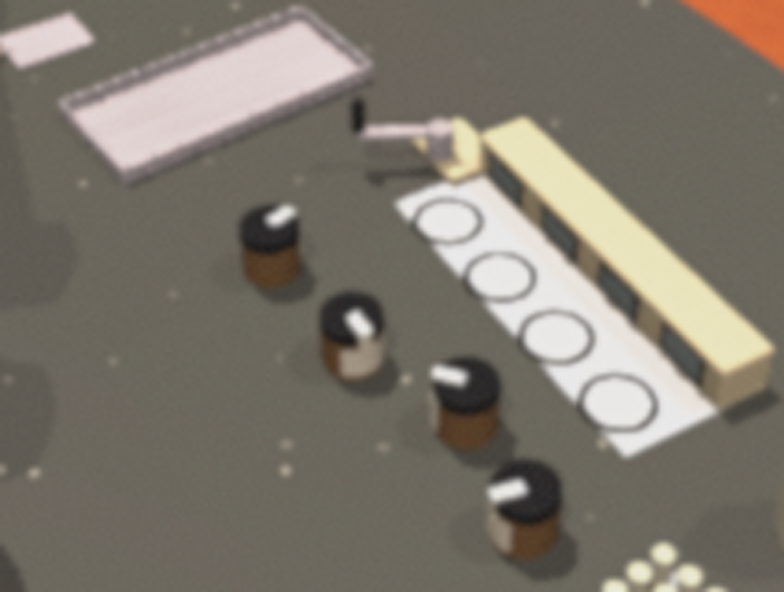

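```bash
python3 - <<'E'
from h import *
S=lambda u,v:("scene",((u+.5)/5-.5+170,(v+.5)/5-.5+170))
D=lambda u,v:("side",((u+.5)/3.7-.5+180,(v+.5)/3.7-.5+165))
def T(n,a,b):
    p,e=tri(ray(*a),ray(*b)); print(n,p.round(4),np.round(e[0],4))
    return p
rs=[S(164,335),S(301,350),S(438,365),S(577,381)]; rd=[D(618,402),D(556,337),D(500,277),D(448,221)]
P=[T("ring%d"%i,a,b) for i,(a,b) in enumerate(zip(rs,rd))]
js=[S(97,101),S(260,144),S(443,108),S(650,120)]; jd=[D(525,490),D(467,386),D(352,320),D(270,230)]
J=[T("lid%d"%(i+1),a,b) for i,(a,b) in enumerate(zip(js,jd))]
es=[S(110,65),S(298,118),S(402,98),S(657,155)]; ed=[D(490,494),D(433,375),D(370,333),D(293,211)]
for j,a,b in zip(J,es,ed):
    print("yaw",[np.degrees(np.arctan2(*(at(*q,.055)-j)[1::-1])).round(1) for q in(a,b)])
T("knob",S(772,297),D(358,103)); T("hub",S(699,418),D(440,125))
for a,b in zip([(357,190),(396,190),(403,268),(361,269)],[(65,105),(128,178),(370,68),(300,10)]):
    print("tray",at("scene",a,.018).round(3),at(*D(*b),.018).round(3))
A=np.polyfit(np.arange(4)*.09-.135,np.array(P)[:,:2],1);print("fit",A, "yaw",np.degrees(np.arctan2(-A[0,0],A[0,1])))
E
```

```text
ring0 [ 5.946e-01 -2.307e-01  3.000e-04] 0.0006
ring1 [ 5.991e-01 -1.407e-01 -5.000e-04] 0.0006
ring2 [ 6.041e-01 -5.120e-02 -5.000e-04] 0.0007
ring3 [ 6.094e-01  3.910e-02 -6.000e-04] 0.0006
lid1 [ 0.4474 -0.2925  0.0482] 0.0008
lid2 [ 0.4735 -0.1798  0.0472] 0.0011
lid3 [ 0.4367 -0.0625  0.0465] 0.0017
lid4 [0.4369 0.076  0.0468] 0.0015
yaw [np.float64(166.5), np.float64(166.6)]
yaw [np.float64(126.1), np.float64(137.2)]
yaw [np.float64(-93.9), np.float64(-89.0)]
yaw [np.float64(12.1), np.float64(2.0)]
knob [0.5841 0.1571 0.0777] 0.0014
hub [0.6537 0.1167 0.046 ] 0.0004
tray [0.388 0.273 0.018] [0.375 0.39  0.018]
tray [0.379 0.406 0.018] [0.376 0.247 0.018]
tray [0.671 0.408 0.018] [0.67  0.268 0.018]
tray [0.683 0.279 0.018] [0.665 0.403 0.018]
fit [[ 0.05484649  0.99893005]
 [ 0.60182745 -0.09586878]] yaw -3.142682748783396
```

The ring heights come out near 0, and the hub-to-knob distance is 80 mm as the text gives. I read the lids slightly low and will refine them with the wrist camera. Moving to the lever now.

Call:
{"fn": "jog_arm", "kwargs": {
  "deltas": [
    [1,[0.5,-0.5,0.1],[0,0,-0.244]],
    [1,[0.5,-0.5,0.1],[0,0,-0.244]],
    [1,[0.5,-0.5,0.1],[0,0,-0.244]],
    [1,[0.5,-0.5,0.1],[0,0,-0.244]],
    [1,[0.5,-0.5,0.1],[0,0,-0.244]],
    [1,[0.5,-0.5,0.1],[0,0,-0.244]],
    [1,[0.5,-0.5,0.1],[0,0,-0.244]],
    [1,[0.5,-0.5,0.1],[0,0,-0.244]]
  ],
  "squeeze": 20
}}

```text
t: 0.82
tool_pos: [0.37, 0.399, 0.2724]
tool_rot: [1.563, 2.722, 0.002]
contact_force: [-0.1, 0.5, -0.1]
opening: -0.0002
grip_force: 0.0
```

Call:
{"fn": "jog_arm", "kwargs": {
  "deltas": [
    [1,[0.428,-0.683,0],[0,0,0]],
    [1,[0.428,-0.683,0],[0,0,0]],
    [1,[0.428,-0.683,0],[0,0,0]],
    [1,[0.428,-0.683,0],[0,0,0]],
    [1,[0.428,-0.683,0],[0,0,0]],
    [1,[0.428,-0.683,0],[0,0,0]],
    [1,[0.428,-0.683,0],[0,0,0]],
    [1,[0.428,-0.683,0],[0,0,0]],
    [1,[0.428,-0.683,0],[0,0,0]]
  ]
}}

```text
t: 1.57
tool_pos: [0.539, 0.1254, 0.2706]
tool_rot: [1.562, 2.725, -0.003]
contact_force: [-0.2, 0.5, -0.1]
opening: 0.0
grip_force: 0.0
```

```bash
python3 - <<'E'
from h import *
c=cal("wrist"); np.savez("pics/w1cal.npz",K=c[0],E=c[1]); im=snap("wrist","w1")
o=ctrl.get_obs(); print(o["t"],o["tool_pos"],o["tool_rot"],o["q"].round(2),o["contact_force"].round(2))
for n,p in dict(r0=(.5946,-.2307,0),r3=(.6094,.0391,0),knob=(.5841,.1571,.08),hub=(.6537,.1167,.046),j4=(.437,.076,.055),j3=(.437,-.0625,.055)).items(): print(n,np.round(proj("wrist",p),1))
E
```

```text
1.6167 [0.53787401 0.12758832 0.27056152] [-1.55915932e+00 -2.72605275e+00  1.00958932e-03] [ 0.1  -0.14  1.73  0.    1.55 -0.43] [-0.44  0.04  0.68]
r0 [202.6 368.1]
r3 [289.7 255.2]
knob [329.4 188.3]
hub [353.8 237.6]
j4 [179.9 180.1]
j3 [139.2 270.4]
```

View pics/w1.png

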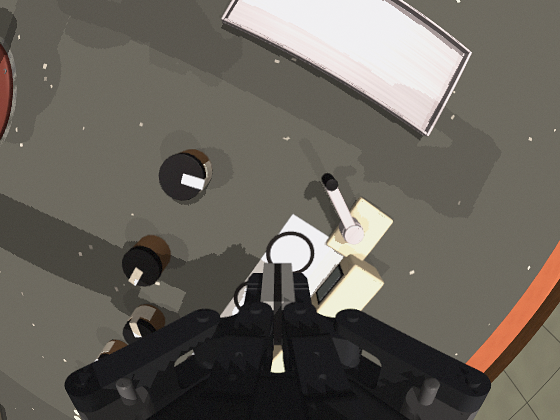

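The wrist view shows ring 3 at (290,254), as predicted, the knob top at (329,181), the hub at (353,233) and the jar 4 lid at (183,176). I'll refine the knob and hub from these.

```bash
python3 - <<'E'
from h import *
z=np.load("pics/w1cal.npz"); c=(z["K"],z["E"])
S=lambda u,v:ray("scene",((u+.5)/5-.5+170,(v+.5)/5-.5+170))
D=lambda u,v:ray("side",((u+.5)/3.7-.5+180,(v+.5)/3.7-.5+165))
W=lambda u,v:ray("wrist",(u,v),c)
print("knob",at("wrist",(329.5,181),.08,c),tri(S(773,296),D(358,101),W(329.5,181)))
print("hub",at("wrist",(353,233),.046,c),tri(S(699,416),D(440,124),W(353,233)))
print("ring3",at("wrist",(290,254.5),0,c))
print("lid4",at("wrist",(183,176),.055,c),tri(S(650,115),W(183,176)))
print("lid3",at("wrist",(142,265),.055,c))
for a in [(222,19),(428,134),(470,53)]: print("tray",at("wrist",a,.018,c).round(4))
E
```

```text
knob [0.58137691 0.1612533  0.08      ] (array([0.58357348, 0.15913247, 0.07805239]), [np.float64(0.0010899950921862175), np.float64(0.0028177082243310936), np.float64(0.002510808826312218)])
hub [0.65070839 0.11847643 0.046     ] (array([0.65244284, 0.11736015, 0.04609284]), [np.float64(0.0004949011843854602), np.float64(0.0019399739772166939), np.float64(0.0019134379099136397)])
ring3 [0.61057568 0.03743556 0.        ]
lid4 [0.43946259 0.07981076 0.055     ] (array([0.43846486, 0.07821912, 0.05499126]), [np.float64(0.0017654278952737568), np.float64(0.00176542789527373)])
lid3 [ 0.43872816 -0.05509951  0.055     ]
tray [0.3802 0.2641 0.018 ]
tray [0.6755 0.2773 0.018 ]
tray [0.6703 0.4109 0.018 ]
```

Call:
{"fn": "jog_arm", "kwargs": {
  "deltas": [
    [1,[0,0,-0.54],[0,0,0]],
    [1,[0,0,-0.54],[0,0,0]],
    [1,[0,0,-0.54],[0,0,0]],
    [1,[0,0,-0.54],[0,0,0]],
    [1,[0,0,-0.54],[0,0,0]],
    [1,[0,0,-0.54],[0,0,0]],
    [1,[0.05,0.04,-0.54],[0,0,0]]
  ]
}}

```text
t: 2.2
tool_pos: [0.5497, 0.1448, 0.0492]
tool_rot: [-1.549, -2.72, 0.014]
contact_force: [0.4, 0.2, -0.4]
opening: 0.0003
grip_force: 0.0
```

Call:
{"fn": "jog_arm", "kwargs": {
  "deltas": [
    [1,[0.018,0.01,0],[0,0,0]],
    [1,[0.034,0.028,0],[0,0,0]],
    [1,[0.051,0.046,0],[0,0,0]],
    [1,[0.071,0.062,0],[0,0,0]],
    [1,[0.092,0.077,0],[0,0,0]],
    [1,[0.116,0.087,0],[0,0,0]],
    [1,[0.141,0.097,0],[0,0,0]],
    [1,[0.141,0.097,0],[0,0,0]]
  ]
}}

```text
t: 2.87
tool_pos: [0.6154, 0.185, 0.0562]
tool_rot: [1.553, 2.729, 0.002]
contact_force: [-3.9, 0.2, 1.0]
opening: -0.0002
grip_force: 1.5
```

```bash
python3 - <<'E'
from h import *
o=ctrl.get_obs(); print(o["t"],o["tool_pos"],o["contact_force"].round(2))
a=snap("scene","s2")[205:265,270:350]; cv2.imwrite("pics/s2c.png",cv2.resize(a,None,fx=6,fy=6,interpolation=2))
E
```

```text
2.8667 [0.61540469 0.18495918 0.0561516 ] [-3.93  0.16  0.97]
```

View pics/s2c.png

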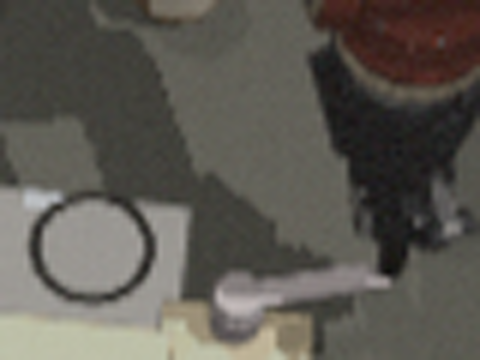

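The lever is about 12° short of its stop. I'll creep on while watching the force.

Call:
{"fn": "jog_arm", "kwargs": {
  "deltas": [
    [1,[0.02,0.003,0],[0,0,0]],
    [1,[0.035,0.005,0],[0,0,0]],
    [1,[0.035,0.005,0],[0,0,0]]
  ]
}}

```text
t: 3.17
tool_pos: [0.6281, 0.186, 0.0555]
tool_rot: [1.555, 2.73, 0.0]
contact_force: [-5.0, 0.4, 1.0]
opening: 0.0002
grip_force: 1.6
```

Call:
{"fn": "jog_arm", "kwargs": {
  "deltas": [
    [1,[0.005,0,0],[0,0,0]],
    [1,[0.005,0,0],[0,0,0]]
  ]
}}

```text
t: 3.33
tool_pos: [0.6295, 0.186, 0.0553]
tool_rot: [-1.555, -2.73, 0.0]
contact_force: [-4.4, -0.0, 0.8]
opening: 0.0001
grip_force: 1.7
```

Call:
{"fn": "jog_arm", "kwargs": {
  "deltas": [
    [1,[0.005,0,0],[0,0,0]],
    [1,[0.005,0,0],[0,0,0]]
  ]
}}

```text
t: 3.5
tool_pos: [0.6316, 0.1861, 0.0553]
tool_rot: [-1.555, -2.73, 0.0]
contact_force: [-4.2, -0.2, -0.1]
opening: -0.0001
grip_force: 1.7
```

Call:
{"fn": "jog_arm", "kwargs": {
  "deltas": [
    [1,[0.006,0,0],[0,0,0]],
    [1,[0.006,0,0],[0,0,0]]
  ]
}}

```text
t: 3.67
tool_pos: [0.6341, 0.1861, 0.0552]
tool_rot: [-1.555, -2.73, 0.0]
contact_force: [-3.9, -0.1, 0.9]
opening: -0.0
grip_force: 1.7
```

Call:
{"fn": "jog_arm", "kwargs": {
  "deltas": [
    [1,[0.005,0,0],[0,0,0]],
    [1,[0.005,0,0],[0,0,0]]
  ]
}}

```text
t: 3.83
tool_pos: [0.6352, 0.1862, 0.0551]
tool_rot: [-1.553, -2.728, 0.002]
contact_force: [-8.0, 0.7, 2.7]
opening: -0.0005
grip_force: 3.2
```

Call:
{"fn": "jog_arm", "kwargs": {
  "deltas": [
    [1,[0.004,0,0],[0,0,0]],
    [1,[0.004,0,0],[0,0,0]]
  ]
}}

```text
t: 4.0
tool_pos: [0.6355, 0.1862, 0.055]
tool_rot: [-1.552, -2.726, 0.005]
contact_force: [-12.4, 0.2, 4.9]
opening: -0.0004
grip_force: 5.2
```

The force jumps while the travel stops, so the lever is on its stop. I'll release it by lifting straight off, then fly to an overview of the jars.

Call:
{"fn": "jog_arm", "kwargs": {
  "deltas": [
    [1,[-0.004,0,0.1],[0,0,0]],
    [1,[-0.01,0,0.25],[0,0,0]],
    [1,[-0.01,0,0.25],[0,0,0]]
  ]
}}

```text
t: 4.25
tool_pos: [0.6372, 0.1865, 0.1618]
tool_rot: [1.55, 2.722, 0.01]
contact_force: [1.1, -0.2, 2.0]
opening: -0.0002
grip_force: 0.0
```

Call:
{"fn": "jog_arm", "kwargs": {
  "deltas": [
    [-1,[-0.14,-0.74,0.5],[0,0,0.333]],
    [-1,[-0.14,-0.74,0.5],[0,0,0.333]],
    [-1,[-0.14,-0.74,0.5],[0,0,0.333]],
    [-1,[-0.14,-0.74,0.5],[0,0,0.333]],
    [-1,[-0.14,-0.74,0.5],[0,0,0.333]],
    [-1,[-0.14,-0.74,0.5],[0,0,0.333]],
    [-1,[-0.14,-0.74,0.5],[0,0,0.333]],
    [-1,[-0.14,-0.74,0.5],[0,0,0.333]],
    [-1,[-0.14,-0.74,0.5],[0,0,0.333]],
    [-1,[-0.14,-0.74,0.5],[0,0,0.333]],
    [-1,[-0.14,-0.74,0.5],[0,0,0.333]],
    [-1,[-0.14,-0.74,0.5],[0,0,0.333]]
  ]
}}

```text
t: 5.25
tool_pos: [0.578, -0.1098, 0.3551]
tool_rot: [-0.016, 3.14, -0.0]
contact_force: [-0.3, 0.2, -0.7]
opening: 0.0854
grip_force: 0.0
```

```bash
cat >> h.py <<'E'
def ortho(n,im,c,xy,z=.055,half=.05,s=.0005):
    # top-down picture on plane z: column = -y, row = -x (x up, y left)
    k=int(half/s); g=np.arange(-k,k+1)*s
    m=np.array([[proj(n,(xy[0]-a,xy[1]-b,z),c) for b in g] for a in g],np.float32)
    return cv2.remap(np.ascontiguousarray(im),m[...,0],m[...,1],cv2.INTER_LINEAR)
def jar(n,im,c,xy,z=.055,half=.05,s=.0005):
    o=ortho(n,im,c,xy,z,half,s); g=cv2.GaussianBlur(cv2.cvtColor(o,cv2.COLOR_BGR2GRAY),(0,0),2).astype(float); k=int(half/s)
    # lid = dark disc + white seal: slide a disc template, score edge contrast via filled mask
    hsv=o.max(2); m=((hsv<45)|(o.min(2)>120)).astype(np.float32)
    r=int(.0275/s); D=np.zeros((2*r+21,)*2,np.float32)-1; cv2.circle(D,(r+10,r+10),r,1,-1)
    sc=cv2.filter2D(m*2-1,-1,D,borderType=cv2.BORDER_REPLICATE); j,i=np.unravel_index(sc.argmax(),sc.shape)
    yy,xx=np.mgrid[:m.shape[0],:m.shape[1]]; w=(o.min(2)>120)&(np.hypot(xx-i,yy-j)<r*.93)
    d=np.array([-(yy[w].mean()-j),-(xx[w].mean()-i)]) if w.sum() else np.zeros(2)
    cv2.circle(o,(int(i),int(j)),r,(0,255,0),1); cv2.line(o,(int(i),int(j)),(int(i-d[1]*2),int(j-d[0]*2)),(0,0,255),1)
    return np.array([xy[0]-(j-k)*s,xy[1]-(i-k)*s]),np.degrees(np.arctan2(d[1],d[0])),np.hypot(*d)*s,sc.max()/D.size,o
E
python3 - <<'E'
from h import *
c=cal("wrist"); np.savez("pics/w3cal.npz",K=c[0],E=c[1]); im=snap("wrist","w3")
o=ctrl.get_obs(); print(o["t"],o["tool_pos"],o["tool_rot"],o["contact_force"].round(2))
P=[]
for xy in [(.447,-.2925),(.475,-.18),(.438,-.0575),(.439,.079)]:
    p,y,d,s,o=jar("wrist",im,c,xy); print(p.round(4),y.round(1),d.round(4),s); P.append(o)
a=np.hstack(P); cv2.imwrite("pics/w3j.png",np.vstack([a,cv2.resize(im,(a.shape[1]//2,380))[:, :].repeat(1,0) if 0 else np.hstack([cv2.resize(im,(506,380)),np.zeros((380,a.shape[1]-506,3),np.uint8)])]))
E
```

```text
5.3 [ 0.5777687  -0.10922095  0.35427321] [ 1.72910747e-02 -3.14109646e+00 -5.88954394e-04] [-0.19 -0.11 -0.8 ]
[ 0.4485 -0.2915] 172.8 0.0139 0.83870405
[ 0.4745 -0.1775] 133.7 0.0129 0.34001514
[ 0.4475 -0.072 ] -157.2 0.0125 0.115203075
[0.4415 0.0695] 47.1 0.0139 0.18256512
```

View pics/w3j.png

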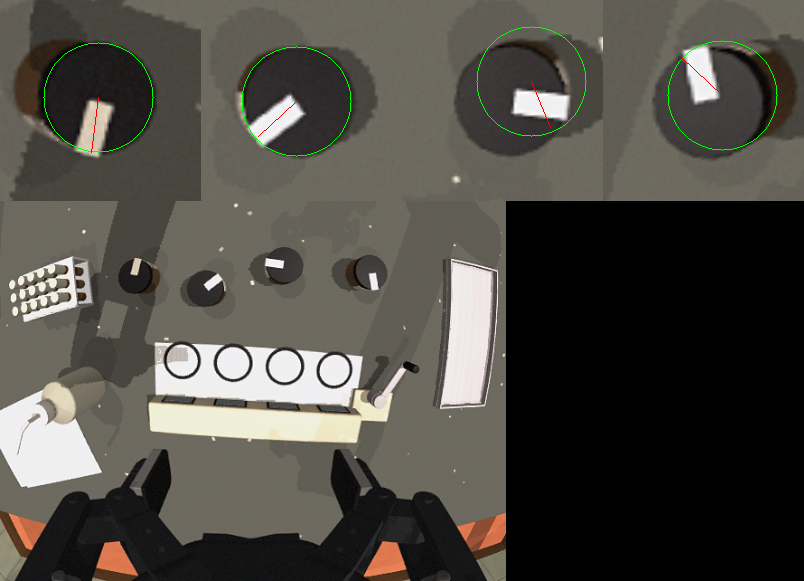

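The lever is back at rest. The circle fits are good for jars 1 and 2, but jars 3 and 4 are lit brighter and need an adaptive threshold. I'll re-measure from the saved image and check the rings too.

```bash
python3 - <<'E'
s=open("h.py").read()
i=s.index("def jar(")
s=s[:i]+'''def jar(n,im,c,xy,z=.055,half=.05,s=.0005):
    o=ortho(n,im,c,xy,z,half,s); k=int(half/s); r=int(.0275/s); best=None
    D=np.zeros((2*r+21,)*2,np.float32)-1; cv2.circle(D,(r+10,r+10),r,1,-1)
    wh=o.min(2)>120
    for t in (40,50,58,65,72,80):
        m=((o.max(2)<t)|wh).astype(np.float32)*2-1
        sc=cv2.filter2D(m,-1,D,borderType=cv2.BORDER_REPLICATE)
        if best is None or sc.max()>best[0]: best=(sc.max(),)+np.unravel_index(sc.argmax(),sc.shape)
    q,j,i=best; yy,xx=np.mgrid[:o.shape[0],:o.shape[1]]; w=wh&(np.hypot(xx-i,yy-j)<r*.95)
    (cx,cy),(w1,h1),a=cv2.minAreaRect(np.argwhere(w)[:,::-1].astype(np.float32))
    a=np.radians(a+(90 if h1>w1 else 0)); u=np.array([np.cos(a),np.sin(a)])
    if u@[cx-i,cy-j]<0: u=-u
    cv2.circle(o,(int(i),int(j)),r,(0,255,0),1); cv2.line(o,(int(i),int(j)),(int(i+u[0]*r),int(j+u[1]*r)),(0,0,255),1)
    # second centre estimate from the inner end of the seal (28 mm long from rim)
    L=max(w1,h1); e=np.array([cx,cy])-u*L/2
    return np.array([xy[0]-(j-k)*s,xy[1]-(i-k)*s]),np.degrees(np.arctan2(-u[0],-u[1])),np.array([xy[0]-(e[1]-k)*s,xy[1]-(e[0]-k)*s]),q/D.size,o
'''
open("h.py","w").write(s)
E
python3 - <<'E'
from h import *
z=np.load("pics/w3cal.npz"); c=(z["K"],z["E"]); im=np.load("pics/w3.npy")
for xy in [(.4485,-.2915),(.4745,-.1775),(.4365,-.0615),(.4375,.0765)]:
    p,y,e,s,o=jar("wrist",im,c,xy); print(p.round(4),y.round(1),e.round(4),round(float(s),2))
for p in [(.5946,-.2307),(.5991,-.1407),(.6041,-.0512),(.6094,.0391)]:
    o=cv2.cvtColor(ortho("wrist",im,c,p,z=0),cv2.COLOR_BGR2GRAY)
    h=cv2.HoughCircles(o,cv2.HOUGH_GRADIENT,1,200,param1=80,param2=15,minRadius=60,maxRadius=72)
    if h is not None: i,j,r=h[0,0]; print("ring",p[0]-(j-100)*.0005,p[1]-(i-100)*.0005,r*.5)
E
```

```text
[ 0.4485 -0.291 ] 165.3 [ 0.446  -0.2927] 0.86
[ 0.4745 -0.179 ] 126.9 [ 0.4732 -0.1784] 0.91
[ 0.4385 -0.062 ] -96.2 [ 0.4374 -0.063 ] 0.89
[0.4375 0.076 ] 12.8 [0.4386 0.0772] 0.74
ring 0.59535 -0.23145 33.4
ring 0.59935 -0.14045 33.45
ring 0.60485 -0.05095 33.5
ring 0.60964996 0.03935 33.85
```

Positions agree to within about 1 to 2 mm between cameras, and the ring measurements match. Now for jar 1, at (.4475,-.2915) with yaw 165.5°.

Call:
{"fn": "jog_arm", "kwargs": {
  "deltas": [
    [-1,[-0.325,-0.453,-0.5],[0,0,-0.225]],
    [-1,[-0.325,-0.453,-0.5],[0,0,-0.225]],
    [-1,[-0.325,-0.453,-0.5],[0,0,-0.225]],
    [-1,[-0.325,-0.453,-0.5],[0,0,-0.225]],
    [-1,[-0.325,-0.453,-0.5],[0,0,-0.225]],
    [-1,[-0.325,-0.453,-0.5],[0,0,-0.225]],
    [-1,[-0.325,-0.453,-0.5],[0,0,-0.225]],
    [-1,[-0.325,-0.453,-0.5],[0,0,-0.225]],
    [-1,[-0.325,-0.453,-0.5],[0,0,-0.225]]
  ]
}}

```text
t: 6.05
tool_pos: [0.4453, -0.2898, 0.151]
tool_rot: [-1.071, -2.946, -0.004]
contact_force: [0.2, 0.7, 0.6]
opening: 0.0855
grip_force: 0.0
```

Call:
{"fn": "jog_arm", "kwargs": {
  "deltas": [
    [-1,[0,0,-0.1],[0,0,0]],
    [-1,[0,0,-0.2],[0,0,0]],
    [-1,[0,0,-0.3],[0,0,0]],
    [-1,[0,0,-0.361],[0,0,0]],
    [-1,[0,0,-0.361],[0,0,0]],
    [1,[0,0,-0.361],[0,0,0]],
    [1,[0,0,-0.361],[0,0,0]],
    [1,[0,0,-0.361],[0,0,0]],
    [1,[0,0,-0.361],[0,0,0]],
    [1,[0,0,-0.361],[0,0,0]],
    [1,[0,0,-0.361],[0,0,0]]
  ],
  "squeeze": 40
}}

```text
t: 6.97
tool_pos: [0.4502, -0.2927, 0.0146]
tool_rot: [1.069, 2.947, -0.003]
contact_force: [1.7, 1.9, 7.1]
opening: 0.0552
grip_force: 43.3
```

Call:
{"fn": "jog_arm", "kwargs": {
  "deltas": [
    [1,[0,0,0.075],[0,0,0]],
    [1,[0,0,0.15],[0,0,-0.03]],
    [1,[0.08,0.03,0.15],[0,0,-0.07]],
    [1,[0.16,0.06,0.15],[0,0,-0.11]],
    [1,[0.24,0.1,0.15],[0,0,-0.15]],
    [1,[0.32,0.13,0.15],[0,0,-0.19]],
    [1,[0.369,0.151,0.15],[0,0,-0.23]],
    [1,[0.369,0.151,0.15],[0,0,-0.27]],
    [1,[0.369,0.151,0.15],[0,0,-0.31]],
    [1,[0.369,0.151,0.15],[0,0,-0.35]],
    [1,[0.369,0.151,0.15],[0,0,-0.39]],
    [1,[0.369,0.151,0.15],[0,0,-0.42]]
  ]
}}

```text
t: 7.97
tool_pos: [0.5953, -0.2305, 0.0714]
tool_rot: [2.661, 1.669, 0.0]
contact_force: [-0.7, -0.6, -1.9]
opening: 0.0553
grip_force: 44.0
```

Call:
{"fn": "jog_arm", "kwargs": {
  "deltas": [
    [1,[0,0,0],[0,0,-0.035]],
    [1,[0,0,0],[0,0,-0.075]],
    [1,[0,0,0],[0,0,-0.115]],
    [1,[0,0,0],[0,0,-0.155]],
    [1,[0,0,0],[0,0,-0.195]],
    [1,[0,0,0],[0,0,-0.235]],
    [1,[0,0,0],[0,0,-0.275]],
    [1,[0,0,0],[0,0,-0.315]],
    [1,[0,0,0],[0,0,-0.355]],
    [1,[0,0,0],[0,0,-0.395]],
    [1,[0,0,0],[0,0,-0.42]],
    [1,[0,0,0],[0,0,-0.42]]
  ]
}}

```text
t: 8.97
tool_pos: [0.5952, -0.2307, 0.0715]
tool_rot: [3.127, -0.306, 0.001]
contact_force: [-0.7, -0.4, -1.9]
opening: 0.0551
grip_force: 43.9
```

Call:
{"fn": "jog_arm", "kwargs": {
  "deltas": [
    [1,[0,0,0],[0,0,-0.04]],
    [1,[0,0,0],[0,0,-0.08]],
    [1,[0,0,0],[0,0,-0.097]],
    [1,[0,0,0],[0,0,-0.097]],
    [1,[0,0,0],[0,0,-0.097]]
  ]
}}

```text
t: 9.38
tool_pos: [0.5952, -0.2307, 0.0712]
tool_rot: [-3.046, 0.77, -0.0]
contact_force: [-0.2, 0.0, -1.9]
opening: 0.0554
grip_force: 43.9
```

Call:
{"fn": "jog_arm", "kwargs": {
  "deltas": [
    [1,[0,0,-0.06],[0,0,0]],
    [1,[0,0,-0.11],[0,0,0]],
    [1,[0,0,-0.139],[0,0,0]],
    [1,[0,0,-0.139],[0,0,0]],
    [1,[0,0,-0.139],[0,0,0]]
  ]
}}

```text
t: 9.8
tool_pos: [0.5952, -0.2306, 0.0152]
tool_rot: [-3.045, 0.772, 0.0]
contact_force: [-0.2, -0.3, -2.9]
opening: 0.0551
grip_force: 45.3
```

Call:
{"fn": "jog_arm", "kwargs": {
  "deltas": [
    [-1,[0,0,0],[0,0,0]],
    [-1,[0,0,0],[0,0,0]],
    [-1,[0,0,0],[0,0,0]],
    [-1,[0,0,0],[0,0,0]],
    [-1,[0,0,0.1],[0,0,0]],
    [-1,[0,0,0.2],[0,0,0]],
    [-1,[0,0,0.3],[0,0,0.04]],
    [-1,[0,0,0.4],[0,0,0.08]],
    [-1,[0,0,0.5],[0,0,0.12]],
    [-1,[0,0,0.6],[0,0,0.16]],
    [-1,[0,0,0.7],[0,0,0.2]],
    [-1,[0,0,0.8],[0,0,0.24]]
  ]
}}

```text
t: 10.8
tool_pos: [0.5948, -0.2304, 0.3378]
tool_rot: [3.115, 0.405, 0.001]
contact_force: [1.0, 0.5, -0.7]
opening: 0.0848
grip_force: 0.0
```

Call:
{"fn": "jog_arm", "kwargs": {
  "deltas": [
    [-1,[0.01,-0.12,0.03],[0,0,0.06]],
    [-1,[0.01,-0.12,0.03],[0,0,0.1]],
    [-1,[0.01,-0.12,0.03],[0,0,0.14]],
    [-1,[0.01,-0.12,0.03],[0,0,0.18]],
    [-1,[0.01,-0.12,0.03],[0,0,0.22]],
    [-1,[0.01,-0.12,0.03],[0,0,0.26]],
    [-1,[0.01,-0.12,0.03],[0,0,0.3]],
    [-1,[0.01,-0.12,0.03],[0,0,0.34]],
    [-1,[0.01,-0.12,0.03],[0,0,0.38]],
    [-1,[0.01,-0.12,0.03],[0,0,0.41]],
    [-1,[0.01,-0.12,0.03],[0,0,0.44]],
    [-1,[0.01,-0.12,0.03],[0,0,0.44]]
  ]
}}

```text
t: 11.8
tool_pos: [0.5991, -0.2786, 0.3476]
tool_rot: [2.147, 2.293, 0.0]
contact_force: [-0.3, 0.5, 0.5]
opening: 0.0854
grip_force: 0.0
```

Call:
{"fn": "jog_arm", "kwargs": {
  "deltas": [
    [-1,[0,0,0],[0,0,0.04]],
    [-1,[0,0,0],[0,0,0.08]],
    [-1,[0,0,0],[0,0,0.12]],
    [-1,[0,0,0],[0,0,0.16]],
    [-1,[0,0,0],[0,0,0.2]],
    [-1,[0,0,0],[0,0,0.229]],
    [-1,[0,0,0],[0,0,0.229]],
    [-1,[0,0,0],[0,0,0.229]]
  ]
}}

```text
t: 12.47
tool_pos: [0.5992, -0.2787, 0.3474]
tool_rot: [1.212, 2.898, -0.0]
contact_force: [0.5, 0.3, 0.5]
opening: 0.0854
grip_force: 0.0
```

```bash
cat > look.py <<'E'
import sys
from h import *
# look.py name x,y x,y ... : measure jars near the given points with the wrist camera
c=cal("wrist"); im=snap("wrist",sys.argv[1]); np.savez("pics/"+sys.argv[1]+"cal.npz",K=c[0],E=c[1])
o=ctrl.get_obs(); v=o["tool_rot"]; a=R.from_rotvec(v).as_matrix()
print(round(o["t"],2),o["tool_pos"].round(4),"psi",np.degrees(np.arctan2(a[1,1],a[0,1])).round(1),"q",o["q"].round(2),"F",o["contact_force"].round(1))
P=[]
for s in sys.argv[2:]:
    xy=np.array([float(t) for t in s.split(",")])
    p,y,e,sc,o=jar("wrist",im,c,xy,z=.056 if xy[0]>.54 else .055)
    print(s,p.round(4),"seal",e.round(4),"yaw",y.round(1),"q",round(float(sc),2)); P.append(o)
cv2.imwrite("pics/"+sys.argv[1]+"j.png",np.hstack(P+[cv2.resize(im,(268,201))]))
E
python3 look.py w4 .595,-.231 .474,-.179 .438,-.062
```

```text
12.52 [ 0.5991 -0.2787  0.3474] psi 44.6 q [-0.55  0.09  1.38  0.    1.67 -1.33] F [-0.1  0.6 -0.1]
.595,-.231 [ 0.587  -0.2525] seal [ 0.612  -0.2491] yaw -167.3 q 0.46
.474,-.179 [ 0.4755 -0.1805] seal [ 0.4733 -0.1781] yaw 127.4 q 0.84
.438,-.062 [ 0.441 -0.066] seal [ 0.488 -0.012] yaw 90.0 q 0.31
```

View pics/w4j.png

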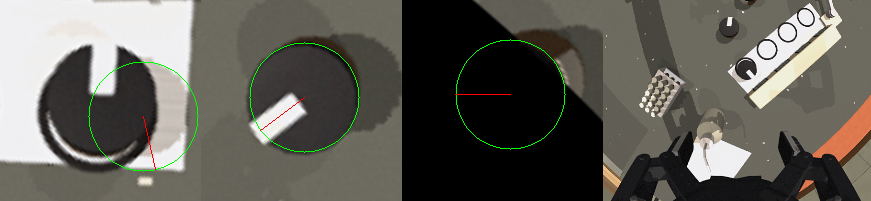

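Jar 1 stands on ring 0, lid centre near tile (102,101), label towards the housing. My detector was confused by the white sheet, so I'll use a dark-only mask there.

```bash
sed -i 's/def jar(n,im,c,xy,z=.055,half=.05,s=.0005):/def jar(n,im,c,xy,z=.055,half=.05,s=.0005,sheet=False):/; s/m=((o.max(2)<t)|wh)/m=((o.max(2)<t)|(wh\&(not sheet)))/; s/w=wh&(np.hypot(xx-i,yy-j)<r\*.95)/w=wh\&(np.hypot(xx-i,yy-j)<r*(.88 if sheet else .95))/' h.py
sed -i 's/else .055)/else .055,sheet=xy[0]>.54)/' look.py
python3 - <<'E'
from h import *
z=np.load("pics/w4cal.npz"); c=(z["K"],z["E"]); im=np.load("pics/w4.npy")
p,y,e,s,o=jar("wrist",im,c,(.595,-.231),z=.056,sheet=True); print(p,y,e,s)
E
```

```text
[ 0.595  -0.2315] -3.945185899734492 [ 0.59769704 -0.2316429 ] 0.6782239
```

Call:
{"fn": "jog_arm", "kwargs": {
  "deltas": [
    [-1,[-0.312,0.248,-0.49],[0,0,0]],
    [-1,[-0.312,0.248,-0.49],[0,0,0]],
    [-1,[-0.312,0.248,-0.49],[0,0,0]],
    [-1,[-0.312,0.248,-0.49],[0,0,0]],
    [-1,[-0.312,0.248,-0.49],[0,0,0]],
    [-1,[-0.312,0.248,-0.49],[0,0,0]],
    [-1,[-0.312,0.248,-0.49],[0,0,0]],
    [-1,[-0.312,0.248,-0.49],[0,0,0]],
    [-1,[-0.312,0.248,-0.49],[0,0,0]]
  ]
}}

```text
t: 13.27
tool_pos: [0.4756, -0.1802, 0.1529]
tool_rot: [1.207, 2.897, -0.001]
contact_force: [0.7, -0.6, 0.7]
opening: 0.0858
grip_force: 0.0
```

Call:
{"fn": "jog_arm", "kwargs": {
  "deltas": [
    [-1,[0,0,-0.1],[0,0,0]],
    [-1,[0,0,-0.2],[0,0,0]],
    [-1,[0,0,-0.3],[0,0,0]],
    [-1,[0,0,-0.34],[0,0,0]],
    [-1,[0,0,-0.34],[0,0,0]],
    [1,[0,0,-0.34],[0,0,0]],
    [1,[0,0,-0.34],[0,0,0]],
    [1,[0,0,-0.34],[0,0,0]],
    [1,[0,0,-0.34],[0,0,0]],
    [1,[0,0,-0.34],[0,0,0]],
    [1,[0,0,-0.34],[0,0,0]]
  ],
  "squeeze": 40
}}

```text
t: 14.18
tool_pos: [0.4778, -0.1816, 0.0194]
tool_rot: [1.203, 2.893, -0.002]
contact_force: [1.4, -1.7, 6.2]
opening: 0.0547
grip_force: 43.2
```

Call:
{"fn": "jog_arm", "kwargs": {
  "deltas": [
    [1,[0,0,0.075],[0,0,0]],
    [1,[0,0,0.15],[0,0,-0.03]],
    [1,[0.08,0.025,0.2],[0,0,-0.07]],
    [1,[0.16,0.05,0.2],[0,0,-0.11]],
    [1,[0.24,0.075,0.2],[0,0,-0.15]],
    [1,[0.312,0.0975,0.2],[0,0,-0.19]],
    [1,[0.312,0.0975,0.2],[0,0,-0.23]],
    [1,[0.312,0.0975,0.2],[0,0,-0.27]],
    [1,[0.312,0.0975,0.2],[0,0,-0.31]],
    [1,[0.312,0.0975,0.2],[0,0,-0.35]],
    [1,[0.312,0.0975,0.2],[0,0,-0.39]],
    [1,[0.312,0.0975,0.2],[0,0,-0.42]]
  ]
}}

```text
t: 15.18
tool_pos: [0.5994, -0.1404, 0.096]
tool_rot: [2.735, 1.545, 0.001]
contact_force: [-0.6, 0.5, -2.6]
opening: 0.0547
grip_force: 44.6
```

Call:
{"fn": "jog_arm", "kwargs": {
  "deltas": [
    [1,[0,0,0],[0,0,-0.035]],
    [1,[0,0,0],[0,0,-0.075]],
    [1,[0,0,0],[0,0,-0.115]],
    [1,[0,0,0],[0,0,-0.155]],
    [1,[0,0,0],[0,0,-0.195]],
    [1,[0,0,0],[0,0,-0.235]],
    [1,[0,0,0],[0,0,-0.275]],
    [1,[0,0,0],[0,0,-0.303]],
    [1,[0,0,0],[0,0,-0.303]],
    [1,[0,0,0],[0,0,-0.303]]
  ]
}}

```text
t: 16.02
tool_pos: [0.5993, -0.1405, 0.0959]
tool_rot: [3.139, 0.133, 0.001]
contact_force: [0.1, 0.2, -1.4]
opening: 0.055
grip_force: 44.6
```

Call:
{"fn": "jog_arm", "kwargs": {
  "deltas": [
    [1,[0,0,-0.07],[0,0,0]],
    [1,[0,0,-0.14],[0,0,0]],
    [1,[0,0,-0.189],[0,0,0]],
    [1,[0,0,-0.189],[0,0,0]],
    [1,[0,0,-0.189],[0,0,0]],
    [-0.65,[0,0,-0.189],[0,0,0]],
    [-0.65,[0,0,-0.189],[0,0,0]],
    [-0.65,[0,0,-0.189],[0,0,0]],
    [-0.65,[0,0,-0.189],[0,0,0]],
    [-0.65,[0,0,-0.1],[0,0,0]],
    [-0.65,[0,0,0],[0,0,0]],
    [-0.65,[0,0,0.1],[0,0,0]]
  ]
}}

```text
t: 17.02
tool_pos: [0.5983, -0.1401, 0.1359]
tool_rot: [-3.138, -0.129, 0.003]
contact_force: [0.2, -0.3, -0.4]
opening: 0.0703
grip_force: 0.0
```

Call:
{"fn": "jog_arm", "kwargs": {
  "deltas": [
    [-1,[-0.373,-0.074,0.53],[0,0,0.167]],
    [-1,[-0.373,-0.074,0.53],[0,0,0.167]],
    [-1,[-0.373,-0.074,0.53],[0,0,0.167]],
    [-1,[-0.373,-0.074,0.53],[0,0,0.167]],
    [-1,[-0.373,-0.074,0.53],[0,0,0.167]],
    [-1,[-0.373,-0.074,0.53],[0,0,0.167]],
    [-1,[-0.373,-0.074,0.53],[0,0,0.167]],
    [-1,[-0.373,-0.074,0.53],[0,0,0.167]],
    [-1,[-0.373,-0.074,0.53],[0,0,0.167]]
  ]
}}

```text
t: 17.77
tool_pos: [0.4501, -0.1701, 0.3476]
tool_rot: [2.997, 0.938, 0.002]
contact_force: [0.9, -0.1, -0.5]
opening: 0.0852
grip_force: 0.0
```

```bash
python3 look.py w5 .595,-.231 .599,-.1405 .438,-.062 .438,.0765
```

```text
17.82 [ 0.45   -0.1698  0.3458] psi -55.2 q [-0.52 -0.34  1.78  0.    1.7   0.45] F [-1.5 -1.  -0.6]
.595,-.231 [ 0.594 -0.229] seal [ 0.5978 -0.2316] yaw -4.1 q 0.74
.599,-.1405 [ 0.6015 -0.14  ] seal [ 0.6055 -0.141 ] yaw 0.0 q 0.68
.438,-.062 [ 0.439  -0.0625] seal [ 0.4376 -0.0627] yaw -96.9 q 0.86
.438,.0765 [0.4375 0.0765] seal [0.4384 0.0773] yaw 12.5 q 0.75
```

View pics/w5j.png

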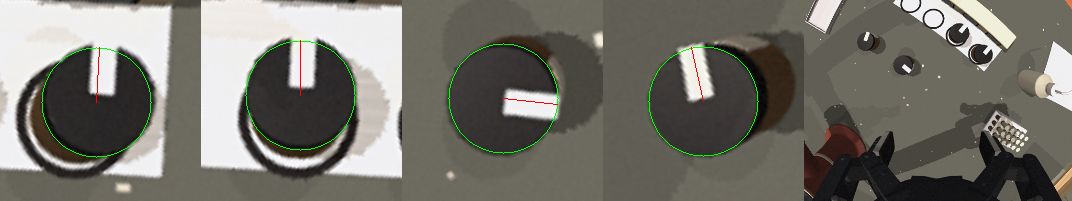

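Jars 1 and 2 stand on rings 0 and 1, labels towards the windows, within 1 to 3 mm. Jars 3 and 4 are unmoved. Jar 3 is next.

Call:
{"fn": "jog_arm", "kwargs": {
  "deltas": [
    [-1,[-0.029,0.27,-0.49],[0,0,0]],
    [-1,[-0.029,0.27,-0.49],[0,0,0]],
    [-1,[-0.029,0.27,-0.49],[0,0,0]],
    [-1,[-0.029,0.27,-0.49],[0,0,0]],
    [-1,[-0.029,0.27,-0.49],[0,0,0]],
    [-1,[-0.029,0.27,-0.49],[0,0,0]],
    [-1,[-0.029,0.27,-0.49],[0,0,0]],
    [-1,[-0.029,0.27,-0.49],[0,0,0]]
  ]
}}

```text
t: 18.48
tool_pos: [0.437, -0.0611, 0.1485]
tool_rot: [-2.994, -0.94, 0.007]
contact_force: [0.2, 0.3, -0.1]
opening: 0.0855
grip_force: 0.0
```

Call:
{"fn": "jog_arm", "kwargs": {
  "deltas": [
    [-1,[0,0,-0.1],[0,0,0]],
    [-1,[0,0,-0.2],[0,0,0]],
    [-1,[0,0,-0.3],[0,0,0]],
    [-1,[0,0,-0.335],[0,0,0]],
    [-1,[0,0,-0.335],[0,0,0]],
    [1,[0,0,-0.335],[0,0,0]],
    [1,[0,0,-0.335],[0,0,0]],
    [1,[0,0,-0.335],[0,0,0]],
    [1,[0,0,-0.335],[0,0,0]],
    [1,[0,0,-0.335],[0,0,0]],
    [1,[0,0,-0.335],[0,0,0]]
  ],
  "squeeze": 40
}}

```text
t: 19.4
tool_pos: [0.4411, -0.063, 0.0204]
tool_rot: [2.995, 0.938, 0.008]
contact_force: [-0.2, -0.7, 5.9]
opening: 0.0553
grip_force: 43.2
```

Call:
{"fn": "jog_arm", "kwargs": {
  "deltas": [
    [1,[0,0,0.075],[0,0,0]],
    [1,[0,0,0.15],[0,0,0.03]],
    [1,[0,0,0.2],[0,0,0.07]],
    [1,[0,0,0.2],[0,0,0.11]],
    [1,[0,0,0.2],[0,0,0.15]],
    [1,[0,0,0.2],[0,0,0.19]],
    [1,[0,0,0.2],[0,0,0.23]],
    [1,[0,0,0.2],[0,0,0.27]],
    [1,[0,0,0.2],[0,0,0.3]],
    [1,[0,0,0.2],[0,0,0.3]]
  ]
}}

```text
t: 20.23
tool_pos: [0.4386, -0.0622, 0.098]
tool_rot: [2.242, 2.198, 0.001]
contact_force: [0.1, 0.8, -1.8]
opening: 0.0554
grip_force: 43.6
```

Call:
{"fn": "jog_arm", "kwargs": {
  "deltas": [
    [1,[0.08,0.006,0],[0,0,0.035]],
    [1,[0.16,0.012,0],[0,0,0.07]],
    [1,[0.24,0.018,0],[0,0,0.105]],
    [1,[0.32,0.024,0],[0,0,0.14]],
    [1,[0.412,0.031,0],[0,0,0.175]],
    [1,[0.412,0.031,0],[0,0,0.217]],
    [1,[0.412,0.031,0],[0,0,0.217]],
    [1,[0.412,0.031,0],[0,0,0.217]],
    [1,[0.412,0.031,-0.08],[0,0,0.217]],
    [1,[0.412,0.031,-0.15],[0,0,0.217]],
    [1,[0.412,0.031,-0.192],[0,0,0.217]],
    [1,[0.412,0.031,-0.192],[0,0,0.217]]
  ]
}}

```text
t: 21.23
tool_pos: [0.601, -0.0497, 0.0191]
tool_rot: [-1.387, -2.816, 0.002]
contact_force: [0.2, 0.1, -1.4]
opening: 0.0548
grip_force: 47.6
```

Call:
{"fn": "jog_arm", "kwargs": {
  "deltas": [
    [1,[0,0,0],[0,0,0]],
    [-0.65,[0,0,0],[0,0,0]],
    [-0.65,[0,0,0],[0,0,0]],
    [-0.65,[0,0,0],[0,0,0]],
    [-0.65,[0,0,0],[0,0,0]],
    [-0.65,[0,0,0.1],[0,0,0]],
    [-0.65,[0,0,0.2],[0,0,0]],
    [-0.65,[0,0,0.3],[0,0,0]],
    [-1,[0,-0.04,0.5],[0,0,0]],
    [-1,[0,-0.08,0.7],[0,0,0]],
    [-1,[0,-0.08,0.82],[0,0,0]],
    [-1,[0,-0.08,0.82],[0,0,0]]
  ]
}}

```text
t: 22.23
tool_pos: [0.6027, -0.0764, 0.3075]
tool_rot: [1.382, 2.82, 0.0]
contact_force: [1.4, 0.2, 0.3]
opening: 0.0855
grip_force: 0.0
```

Call:
{"fn": "jog_arm", "kwargs": {
  "deltas": [
    [-1,[0,0,0],[0,0,0]],
    [-1,[0,0,0],[0,0,0]],
    [-1,[0,0,0],[0,0,0]]
  ]
}}

```text
t: 22.48
tool_pos: [0.603, -0.0762, 0.3048]
tool_rot: [1.382, 2.821, 0.0]
contact_force: [0.7, -0.4, -0.6]
opening: 0.0854
grip_force: 0.0
```

```bash
python3 look.py w6 .599,-.1405 .6045,-.051 .438,.0765
```

```text
22.53 [ 0.6025 -0.076   0.3032] psi 37.8 q [-0.25 -0.02  1.57  0.    1.6  -0.91] F [-0.6 -0.4  0.3]
.599,-.1405 [ 0.6025 -0.1375] seal [ 0.6052 -0.1404] yaw -2.7 q 0.74
.6045,-.051 [ 0.602  -0.0505] seal [ 0.6049 -0.0512] yaw -3.9 q 0.66
.438,.0765 [0.452 0.05 ] seal [0.4688 0.0687] yaw 166.5 q 0.54
```

Jars 2 and 3 are fine, but jar 4 isn't where it was, so it may have been knocked. Looking now.

View pics/w6.png

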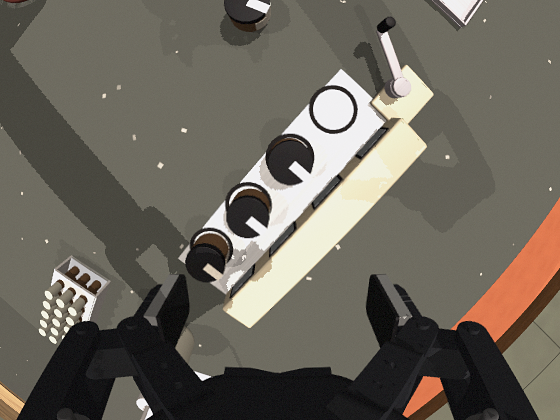

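Jars 1 to 3 stand in the rings with seals towards the housing. Jar 4 is only half in frame, at (247,5). I'll move to view it better.

Call:
{"fn": "jog_arm", "kwargs": {
  "deltas": [
    [-1,[-0.1,0.15,0],[0,0,0]],
    [-1,[-0.2,0.2,0],[0,0,0]],
    [-1,[-0.2,0.2,0],[0,0,0]],
    [-1,[-0.2,0.2,0],[0,0,0]],
    [-1,[-0.2,0.2,0],[0,0,0]]
  ]
}}

```text
t: 22.95
tool_pos: [0.5216, 0.0049, 0.3026]
tool_rot: [-1.377, -2.82, 0.002]
contact_force: [0.8, -0.4, -0.1]
opening: 0.0855
grip_force: 0.0
```

```bash
python3 look.py w7 .438,.0765 .6045,-.051; python3 -c "
from h import *
z=np.load('pics/w6cal.npz'); print(at('wrist',(247,5),.055,(z['K'],z['E'])))"
```

```text
23.0 [0.5224 0.0041 0.303 ] psi 37.9 q [-0.13 -0.23  1.76 -0.    1.61 -0.8 ] F [-0.6  0.3 -0. ]
.438,.0765 [0.4375 0.076 ] seal [0.4385 0.0772] yaw 11.7 q 0.94
.6045,-.051 [ 0.5995 -0.0485] seal [ 0.6045 -0.0513] yaw -2.9 q 0.73
[0.44168401 0.07268739 0.055     ]
```

Call:
{"fn": "jog_arm", "kwargs": {
  "deltas": [
    [-1,[-0.2125,0.181,-0.38],[0,0,0]],
    [-1,[-0.2125,0.181,-0.38],[0,0,0]],
    [-1,[-0.2125,0.181,-0.38],[0,0,0]],
    [-1,[-0.2125,0.181,-0.38],[0,0,0]],
    [-1,[-0.2125,0.181,-0.38],[0,0,0]],
    [-1,[-0.2125,0.181,-0.38],[0,0,0]],
    [-1,[-0.2125,0.181,-0.38],[0,0,0]],
    [-1,[-0.2125,0.181,-0.38],[0,0,0]]
  ]
}}

```text
t: 23.67
tool_pos: [0.44, 0.0754, 0.1545]
tool_rot: [1.382, 2.819, 0.001]
contact_force: [0.9, 0.3, 0.6]
opening: 0.0855
grip_force: 0.0
```

Call:
{"fn": "jog_arm", "kwargs": {
  "deltas": [
    [-1,[0,0,-0.1],[0,0,0]],
    [-1,[0,0,-0.2],[0,0,0]],
    [-1,[0,0,-0.3],[0,0,0]],
    [-1,[0,0,-0.335],[0,0,0]],
    [-1,[0,0,-0.335],[0,0,0]],
    [1,[0,0,-0.335],[0,0,0]],
    [1,[0,0,-0.335],[0,0,0]],
    [1,[0,0,-0.335],[0,0,0]],
    [1,[0,0,-0.335],[0,0,0]],
    [1,[0,0,-0.335],[0,0,0]],
    [1,[0,0,-0.335],[0,0,0]]
  ],
  "squeeze": 40
}}

```text
t: 24.58
tool_pos: [0.4415, 0.0758, 0.0223]
tool_rot: [1.378, 2.816, 0.004]
contact_force: [0.4, -2.7, 5.7]
opening: 0.0548
grip_force: 43.3
```

Call:
{"fn": "jog_arm", "kwargs": {
  "deltas": [
    [1,[0,0,0.075],[0,0,0]],
    [1,[0,0,0.15],[0,0,0]],
    [1,[0.08,-0.017,0.2],[0,0,-0.03]],
    [1,[0.16,-0.034,0.2],[0,0,-0.06]],
    [1,[0.24,-0.051,0.2],[0,0,-0.085]],
    [1,[0.32,-0.07,0.2],[0,0,-0.085]],
    [1,[0.39,-0.084,0.2],[0,0,-0.085]],
    [1,[0.43,-0.093,0.2],[0,0,-0.085]],
    [1,[0.43,-0.093,0.2],[0,0,-0.085]],
    [1,[0.43,-0.093,0.2],[0,0,-0.085]]
  ]
}}

```text
t: 25.42
tool_pos: [0.6108, 0.0388, 0.0994]
tool_rot: [1.745, 2.612, 0.001]
contact_force: [0.3, -0.9, -1.3]
opening: 0.0551
grip_force: 43.7
```

Call:
{"fn": "jog_arm", "kwargs": {
  "deltas": [
    [1,[0,-0.006,-0.07],[0,0,0]],
    [1,[0,-0.006,-0.14],[0,0,0]],
    [1,[0,-0.006,-0.19],[0,0,0]],
    [1,[0,-0.006,-0.19],[0,0,0]],
    [1,[0,-0.006,-0.19],[0,0,0]],
    [-0.65,[0,-0.006,-0.19],[0,0,0]],
    [-0.65,[0,-0.006,-0.19],[0,0,0]],
    [-0.65,[0,-0.006,-0.19],[0,0,0]],
    [-0.65,[0,-0.006,-0.19],[0,0,0]],
    [-0.65,[0,-0.006,-0.1],[0,0,0]],
    [-0.65,[0,-0.006,0],[0,0,0]],
    [-0.65,[0,-0.006,0.1],[0,0,0]]
  ]
}}

```text
t: 26.42
tool_pos: [0.6091, 0.0366, 0.1394]
tool_rot: [-1.744, -2.611, 0.002]
contact_force: [1.5, -0.7, -0.0]
opening: 0.0704
grip_force: 0.0
```

Call:
{"fn": "jog_arm", "kwargs": {
  "deltas": [
    [1,[-0.08,-0.36,0.5],[0,0,0.375]],
    [1,[-0.08,-0.36,0.5],[0,0,0.375]],
    [1,[-0.08,-0.36,0.5],[0,0,0.375]],
    [1,[-0.08,-0.36,0.5],[0,0,0.375]],
    [1,[-0.08,-0.36,0.5],[0,0,0.375]],
    [1,[-0.08,-0.36,0.5],[0,0,0.375]],
    [1,[-0.08,-0.36,0.5],[0,0,0.375]],
    [1,[-0.08,-0.36,0.5],[0,0,0.375]],
    [1,[-0.08,-0.36,0.5],[0,0,0.375]],
    [1,[-0.08,-0.36,0.5],[0,0,0.375]],
    [1,[-0.08,-0.36,0.5],[0,0,0.375]]
  ],
  "squeeze": 20
}}

```text
t: 27.33
tool_pos: [0.5781, -0.1076, 0.3393]
tool_rot: [-0.002, 3.141, -0.0]
contact_force: [-0.5, 0.4, 0.0]
opening: 0.0001
grip_force: 0.0
```

```bash
python3 look.py w8 .595,-.231 .599,-.1405 .6045,-.051 .6095,.0392; python3 -c "
import cv2,numpy as np
a=cv2.imread('pics/w8j.png')[:,:804]; im=cv2.imread('pics/w8.png')
cv2.imwrite('pics/w8v.png',np.vstack([a[:,:800],np.hstack([cv2.resize(im,(500,375)),np.zeros((375,300,3),np.uint8)])]))"
```

```text
27.38 [ 0.5781 -0.1075  0.3392] psi 89.9 q [-0.31 -0.08  1.56  0.    1.65 -1.88] F [-0.  -0.3  0.6]
.595,-.231 [ 0.5935 -0.229 ] seal [ 0.5976 -0.232 ] yaw -3.0 q 0.74
.599,-.1405 [ 0.601 -0.14 ] seal [ 0.6051 -0.1408] yaw -1.8 q 0.73
.6045,-.051 [ 0.5895 -0.0575] seal [ 0.609 -0.058] yaw 90.0 q 0.66
.6095,.0392 [0.594  0.0202] seal [ 0.5949 -0.0047] yaw 58.8 q 0.67
```

View pics/w8v.png

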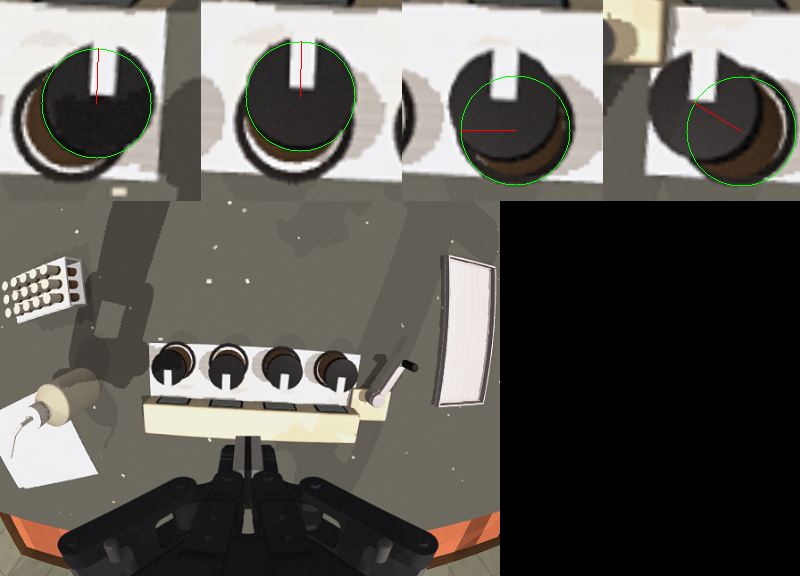

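All four jars stand within about 3 mm of their place centres and 2° of label-right, and the lever is at rest. Taking the reading along the same path.

Call:
{"fn": "jog_arm", "kwargs": {
  "deltas": [
    [1,[-0.1025,0.591,-0.35],[0,0,-0.331]],
    [1,[-0.1025,0.591,-0.35],[0,0,-0.331]],
    [1,[-0.1025,0.591,-0.35],[0,0,-0.331]],
    [1,[-0.1025,0.591,-0.35],[0,0,-0.331]],
    [1,[-0.1025,0.591,-0.35],[0,0,-0.331]],
    [1,[-0.1025,0.591,-0.35],[0,0,-0.331]],
    [1,[-0.1025,0.591,-0.35],[0,0,-0.331]],
    [1,[-0.1025,0.591,-0.35],[0,0,-0.331]],
    [1,[-0.1025,0.591,-0.35],[0,0,-0.331]],
    [1,[-0.1025,0.591,-0.35],[0,0,-0.331]]
  ]
}}

```text
t: 28.22
tool_pos: [0.5367, 0.1298, 0.1985]
tool_rot: [-1.561, -2.726, 0.001]
contact_force: [-0.6, 0.5, 0.3]
opening: -0.0001
grip_force: 0.0
```

Call:
{"fn": "jog_arm", "kwargs": {
  "deltas": [
    [1,[0,0,-0.1],[0,0,0]],
    [1,[0,0,-0.2],[0,0,0]],
    [1,[0,0,-0.3],[0,0,0]],
    [1,[0,0,-0.36],[0,0,0]],
    [1,[0,0,-0.36],[0,0,0]],
    [1,[0.05,0.04,-0.36],[0,0,0]],
    [1,[0.05,0.04,-0.36],[0,0,0]]
  ]
}}

```text
t: 28.8
tool_pos: [0.5603, 0.1461, 0.057]
tool_rot: [1.558, 2.724, 0.005]
contact_force: [1.0, -0.1, 0.6]
opening: -0.0
grip_force: 0.0
```

Call:
{"fn": "jog_arm", "kwargs": {
  "deltas": [
    [1,[0.018,0.01,0],[0,0,0]],
    [1,[0.034,0.028,0],[0,0,0]],
    [1,[0.051,0.046,0],[0,0,0]],
    [1,[0.071,0.062,0],[0,0,0]],
    [1,[0.092,0.077,0],[0,0,0]],
    [1,[0.116,0.087,0],[0,0,0]],
    [1,[0.141,0.097,0],[0,0,0]],
    [1,[0.161,0.1,0],[0,0,0]],
    [1,[0.176,0.102,0],[0,0,0]],
    [1,[0.188,0.102,0],[0,0,0]],
    [1,[0.195,0.102,0],[0,0,0]],
    [1,[0.195,0.102,0],[0,0,0]]
  ]
}}

```text
t: 29.8
tool_pos: [0.6351, 0.1856, 0.0545]
tool_rot: [-1.56, -2.726, 0.001]
contact_force: [-4.1, 0.2, 1.8]
opening: -0.0001
grip_force: 1.7
```

Call:
{"fn": "jog_arm", "kwargs": {
  "deltas": [
    [1,[0.005,0,0],[0,0,0]],
    [1,[0.005,0,0],[0,0,0]]
  ]
}}

```text
t: 29.97
tool_pos: [0.6356, 0.1856, 0.0544]
tool_rot: [-1.558, -2.724, 0.004]
contact_force: [-8.3, -0.9, 3.2]
opening: -0.0002
grip_force: 3.7
```

Call:
{"fn": "jog_arm", "kwargs": {
  "deltas": [
    [1,[0.005,0,0],[0,0,0]],
    [1,[0.005,0,0],[0,0,0]]
  ]
}}

```text
t: 30.13
tool_pos: [0.6359, 0.1857, 0.0543]
tool_rot: [-1.556, -2.721, 0.007]
contact_force: [-13.6, -1.4, 7.2]
opening: 0.0004
grip_force: 6.2
```

Call:
{"fn": "jog_arm", "kwargs": {
  "deltas": [
    [1,[-0.004,0,0.1],[0,0,0]],
    [1,[-0.01,0,0.25],[0,0,0]],
    [1,[-0.01,0,0.25],[0,0,0]]
  ]
}}

```text
t: 30.38
tool_pos: [0.6385, 0.1858, 0.1614]
tool_rot: [1.556, 2.719, 0.01]
contact_force: [0.6, 0.2, 1.3]
opening: 0.0001
grip_force: 0.0
```

Call:
{"fn": "jog_arm", "kwargs": {
  "deltas": [
    [-0.65,[-0.05,-0.4,0.46],[0,0,0.333]],
    [-0.65,[-0.05,-0.4,0.46],[0,0,0.333]],
    [-0.65,[-0.05,-0.4,0.46],[0,0,0.333]],
    [-0.65,[-0.05,-0.4,0.46],[0,0,0.333]],
    [-0.65,[-0.05,-0.4,0.46],[0,0,0.333]],
    [-0.65,[-0.05,-0.4,0.46],[0,0,0.333]],
    [-0.65,[-0.05,-0.4,0.46],[0,0,0.333]],
    [-0.65,[-0.05,-0.4,0.46],[0,0,0.333]],
    [-0.65,[-0.05,-0.4,0.46],[0,0,0.333]],
    [-0.65,[-0.05,-0.4,0.46],[0,0,0.333]],
    [-0.65,[-0.05,-0.4,0.46],[0,0,0.333]]
  ]
}}

```text
t: 31.3
tool_pos: [0.6157, 0.0253, 0.3395]
tool_rot: [-0.008, 3.139, -0.001]
contact_force: [-0.6, 0.0, 0.1]
opening: 0.0705
grip_force: 0.0
```

```bash
python3 look.py w9 .595,-.231 .599,-.1405 .603,-.052 .6065,.0385;  python3 - <<'E'
from h import *
z=np.load("pics/w3cal.npz"); c=(z["K"],z["E"])
for p in [(500,64),(550,76),(539,229),(487,228)]: print("tray",at("wrist",p,.018,c).round(4))
a=cv2.imread('pics/w9j.png')[:,:800]; im=cv2.imread('pics/w9.png')
cv2.imwrite('pics/w9v.png',np.vstack([a,np.hstack([cv2.resize(im,(530,398)),np.zeros((398,270,3),np.uint8)])]))
E
```

```text
31.35 [0.6156 0.0255 0.3393] psi 90.3 q [-0.08 -0.01  1.5  -0.    1.65 -1.66] F [-0.3 -0.9  0.3]
.595,-.231 [ 0.5955 -0.23  ] seal [ 0.5982 -0.2318] yaw -3.5 q 0.64
.599,-.1405 [ 0.602 -0.138] seal [ 0.6057 -0.1402] yaw -3.6 q 0.71
.603,-.052 [ 0.6015 -0.05  ] seal [ 0.6047 -0.0512] yaw -3.6 q 0.69
.6065,.0385 [0.5985 0.0375] seal [0.6198 0.0462] yaw -120.5 q 0.69
tray [0.3794 0.2667 0.018 ]
tray [0.3732 0.4005 0.018 ]
tray [0.6776 0.4244 0.018 ]
tray [0.6743 0.2758 0.018 ]
```

View pics/w9v.png

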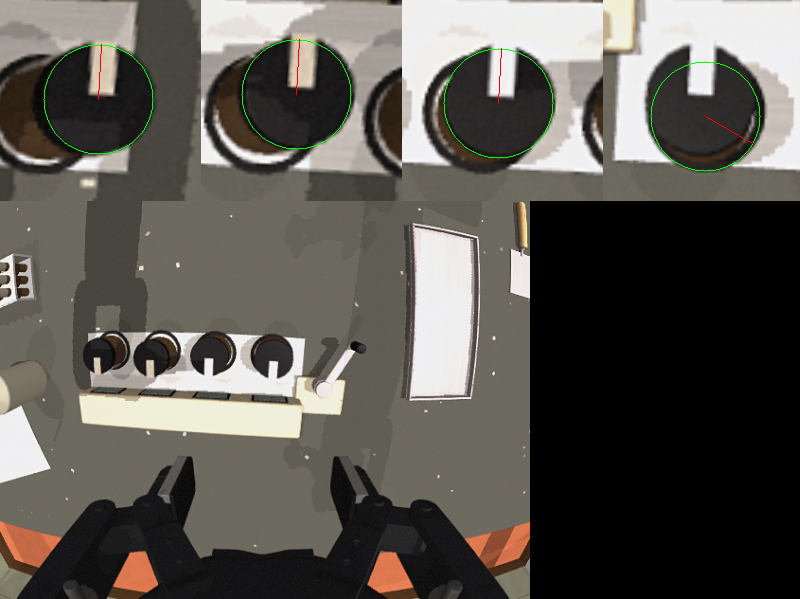

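All four jars are still in place and the lever has sprung back to rest. Now I'll move jar 4 to the tray, whose centre is about (.526,.340) with yaw about 2°.

Call:
{"fn": "jog_arm", "kwargs": {
  "deltas": [
    [-0.65,[-0.025,0.034,-0.1],[0,0,0]],
    [-0.65,[-0.025,0.034,-0.2],[0,0,0]],
    [-0.65,[-0.025,0.034,-0.3],[0,0,0]],
    [-0.65,[-0.025,0.034,-0.4],[0,0,0]],
    [-0.65,[-0.025,0.034,-0.5],[0,0,0]],
    [-0.65,[-0.025,0.034,-0.58],[0,0,0]],
    [-0.65,[-0.025,0.034,-0.6],[0,0,0]],
    [-0.65,[-0.025,0.034,-0.6],[0,0,0]],
    [-0.65,[-0.025,0.034,-0.7],[0,0,0]],
    [-0.65,[-0.025,0.034,-0.78],[0,0,0]],
    [-0.65,[-0.025,0.034,-0.807],[0,0,0]],
    [-0.65,[-0.025,0.034,-0.807],[0,0,0]]
  ]
}}

```text
t: 32.35
tool_pos: [0.6042, 0.0394, 0.015]
tool_rot: [0.01, -3.138, -0.0]
contact_force: [-0.2, 0.6, -0.7]
opening: 0.071
grip_force: 0.0
```

Call:
{"fn": "jog_arm", "kwargs": {
  "deltas": [
    [1,[0,0,0],[0,0,0]],
    [1,[0,0,0],[0,0,0]],
    [1,[0,0,0],[0,0,0]],
    [1,[0,0,0],[0,0,0]],
    [1,[0,0,0],[0,0,0]],
    [1,[0,0,0],[0,0,0]]
  ],
  "squeeze": 40
}}

```text
t: 32.85
tool_pos: [0.6076, 0.0392, 0.0193]
tool_rot: [-0.011, 3.136, -0.0]
contact_force: [-0.8, -0.3, 6.6]
opening: 0.0553
grip_force: 43.1
```

Call:
{"fn": "jog_arm", "kwargs": {
  "deltas": [
    [1,[0,0,0.1],[0,0,0]],
    [1,[0,0,0.2],[0,0,0]],
    [1,[0,0,0.3],[0,0,0]],
    [1,[0,0,0.375],[0,0,0]],
    [1,[0,0,0.375],[0,0,0]]
  ]
}}

```text
t: 33.27
tool_pos: [0.6098, 0.0391, 0.176]
tool_rot: [-0.011, 3.126, -0.002]
contact_force: [1.9, 0.4, -0.2]
opening: 0.0551
grip_force: 43.6
```

Call:
{"fn": "jog_arm", "kwargs": {
  "deltas": [
    [1,[0.01,0.08,0],[0,0,0]],
    [1,[0.02,0.18,0],[0,0,0]],
    [1,[0.03,0.28,0],[0,0,0]],
    [1,[0.04,0.38,0],[0,0,0]],
    [1,[0.05,0.48,0],[0,0,0]],
    [1,[0.06,0.58,0],[0,0,0]],
    [1,[0.069,0.68,0],[0,0,0]],
    [1,[0.069,0.74,0],[0,0,0]],
    [1,[0.069,0.762,0],[0,0,0]],
    [1,[0.069,0.762,0],[0,0,0]],
    [1,[0.069,0.762,0],[0,0,0]]
  ]
}}

```text
t: 34.18
tool_pos: [0.6323, 0.3435, 0.1651]
tool_rot: [0.011, -3.14, 0.002]
contact_force: [-0.5, -0.6, -2.8]
opening: 0.0552
grip_force: 43.8
```

Call:
{"fn": "jog_arm", "kwargs": {
  "deltas": [
    [1,[0,0,-0.1],[0,0,0]],
    [1,[0,0,-0.2],[0,0,0]],
    [1,[0,0,-0.29],[0,0,0]],
    [1,[0,0,-0.335],[0,0,0]],
    [1,[0,0,-0.354],[0,0,0]],
    [1,[0,0,-0.354],[0,0,0]],
    [1,[0,0,-0.354],[0,0,0]],
    [-0.65,[0,0,-0.354],[0,0,0]],
    [-0.65,[0,0,-0.354],[0,0,0]],
    [-0.65,[0,0,-0.354],[0,0,0]],
    [-0.65,[0,0,-0.354],[0,0,0]],
    [-0.65,[0,0,-0.32],[0,0,0]]
  ]
}}

```text
t: 35.18
tool_pos: [0.6308, 0.3432, 0.0354]
tool_rot: [0.011, -3.137, 0.003]
contact_force: [-1.3, -0.7, 0.2]
opening: 0.0702
grip_force: 0.0
```

Call:
{"fn": "jog_arm", "kwargs": {
  "deltas": [
    [-0.65,[0,0,0.1],[0,0,0]],
    [-0.65,[0,0,0.2],[0,0,0]],
    [-0.65,[0,0,0.3],[0,0,0]],
    [-0.65,[0,-0.1,0.4],[0,0,0]],
    [-0.65,[0,-0.2,0.5],[0,0,0]],
    [-0.65,[0,-0.3,0.6],[0,0,0]],
    [-0.65,[-0.01,-0.4,0.7],[0,0,0]],
    [-0.65,[-0.02,-0.5,0.77],[0,0,0]],
    [-0.65,[-0.03,-0.6,0.77],[0,0,0]],
    [-0.65,[-0.04,-0.7,0.77],[0,0,0]],
    [-0.65,[-0.04,-0.79,0.77],[0,0,0]],
    [-0.65,[-0.04,-0.83,0.77],[0,0,0]]
  ]
}}

```text
t: 36.18
tool_pos: [0.6174, 0.0333, 0.3468]
tool_rot: [-0.012, 3.137, -0.001]
contact_force: [1.0, -1.2, -0.3]
opening: 0.0701
grip_force: 0.0
```

```bash
python3 look.py w10 .595,-.231 .602,-.139 .602,-.0515 .633,.3437
```

```text
36.23 [0.6177 0.026  0.3474] psi 90.0 q [-0.08 -0.01  1.48 -0.01  1.66 -1.65] F [ 1.2 -3.7  1.4]
.595,-.231 [ 0.596  -0.2305] seal [ 0.5982 -0.2315] yaw -4.1 q 0.64
.602,-.139 [ 0.6335 -0.1355] seal [ 0.6385 -0.1395] yaw 0.0 q 0.63
.602,-.0515 [ 0.602  -0.0495] seal [ 0.605  -0.0518] yaw 0.0 q 0.71
.633,.3437 [0.625  0.3177] seal [0.5991 0.3211] yaw 29.3 q 0.64
```

```bash
python3 - <<'E'
from h import *
z=np.load("pics/w10cal.npz"); c=(z["K"],z["E"]); im=np.load("pics/w10.npy")
z9=np.load("pics/w9cal.npz"); c9=(z9["K"],z9["E"]); im9=np.load("pics/w9.npy")
for g in [(.599,-.1405),(.597,-.145),(.605,-.135)]:
    p,y,e,s,o=jar("wrist",im,c,g,z=.056,sheet=True); print(p,y,e,s)
for g in [(.595,-.231),(.602,-.139),(.602,-.0515)]:
    print(cv2.matchTemplate(ortho("wrist",im,c,g,.056),ortho("wrist",im9,c9,g,.056)[20:-20,20:-20],cv2.TM_CCOEFF_NORMED).max(),cv2.minMaxLoc(cv2.matchTemplate(ortho("wrist",im,c,g,.056),ortho("wrist",im9,c9,g,.056)[20:-20,20:-20],cv2.TM_CCOEFF_NORMED))[3])
E
```

```text
[ 0.634 -0.135] -90.0 [ 0.64375 -0.1335 ] 0.59268105
[ 0.634 -0.135] -90.0 [ 0.64275 -0.1335 ] 0.5788124
[ 0.6335 -0.1355] 3.508354649267438e-15 [ 0.6385 -0.1395] 0.6172717
0.98944485 (20, 20)
0.05908371 (0, 0)
0.98806614 (19, 20)
```

Jar 2 has moved from its place, so that was the knock. I'll look at it.

```bash
python3 - <<'E'
from h import *
z=np.load("pics/w10cal.npz"); c=(z["K"],z["E"]); im=np.load("pics/w10.npy")
a=ortho("wrist",im,c,(.602,-.139),.055,half=.11,s=.0005)
cv2.imwrite("pics/w10v.png",np.hstack([a,cv2.resize(im,None,fx=.6,fy=.6)[:, :].copy() if 0 else cv2.copyMakeBorder(cv2.resize(im,(350,262)),0,a.shape[0]-262,0,0,cv2.BORDER_CONSTANT)]))
E
```

```text
(no output)
```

View pics/w10v.png

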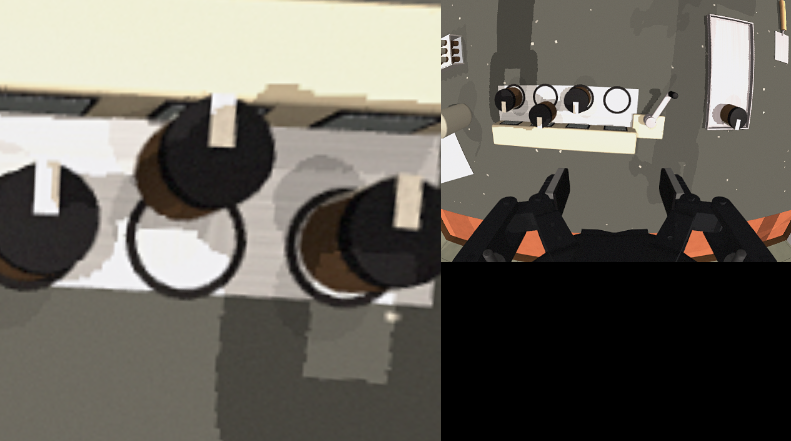

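Jar 2 was knocked forward against the housing after the reading. It stands upright at about (.635,-.1375), so it only needs to go to the tray. Jars 1 and 3 are unmoved and jar 4 is upright in the tray. Jar 3 next.

Call:
{"fn": "jog_arm", "kwargs": {
  "deltas": [
    [-0.65,[0,0,0],[0,0,0]],
    [-0.65,[0,0,0],[0,0,0]]
  ]
}}

```text
t: 36.4
tool_pos: [0.6176, 0.0343, 0.3446]
tool_rot: [-0.008, 3.14, 0.001]
contact_force: [-0.5, 0.6, 0.2]
opening: 0.0705
grip_force: 0.0
```

Call:
{"fn": "jog_arm", "kwargs": {
  "deltas": [
    [-0.65,[-0.039,-0.1,-0.05],[0,0,0]],
    [-0.65,[-0.039,-0.19,-0.1],[0,0,0]],
    [-0.65,[-0.039,-0.211,-0.2],[0,0,0]],
    [-0.65,[-0.039,-0.211,-0.3],[0,0,0]],
    [-0.65,[-0.039,-0.211,-0.4],[0,0,0]],
    [-0.65,[-0.039,-0.211,-0.5],[0,0,0]],
    [-0.65,[-0.039,-0.211,-0.6],[0,0,0]],
    [-0.65,[-0.039,-0.211,-0.6],[0,0,0]],
    [-0.65,[-0.039,-0.211,-0.7],[0,0,0]],
    [-0.65,[-0.039,-0.211,-0.78],[0,0,0]],
    [-0.65,[-0.039,-0.211,-0.82],[0,0,0]],
    [-0.65,[-0.039,-0.211,-0.82],[0,0,0]]
  ]
}}

```text
t: 37.4
tool_pos: [0.5999, -0.0478, 0.0126]
tool_rot: [0.014, -3.135, -0.003]
contact_force: [-0.4, -0.7, -1.1]
opening: 0.0707
grip_force: 0.0
```

Call:
{"fn": "jog_arm", "kwargs": {
  "deltas": [
    [1,[0,0,0],[0,0,0]],
    [1,[0,0,0],[0,0,0]],
    [1,[0,0,0],[0,0,0]],
    [1,[0,0,0],[0,0,0]],
    [1,[0,0,0],[0,0,0]],
    [1,[0,0,0],[0,0,0]]
  ],
  "squeeze": 40
}}

```text
t: 37.9
tool_pos: [0.6038, -0.0497, 0.0177]
tool_rot: [-0.011, 3.138, -0.0]
contact_force: [0.7, 1.5, 6.5]
opening: 0.0552
grip_force: 43.2
```

Call:
{"fn": "jog_arm", "kwargs": {
  "deltas": [
    [1,[0,0,0.1],[0,0,0]],
    [1,[0,0,0.2],[0,0,0]],
    [1,[0,0,0.3],[0,0,0]],
    [1,[0,0,0.375],[0,0,0]],
    [1,[0,0,0.375],[0,0,0]]
  ]
}}

```text
t: 38.32
tool_pos: [0.6065, -0.0507, 0.1747]
tool_rot: [-0.011, 3.127, -0.005]
contact_force: [0.6, -0.2, -0.5]
opening: 0.0552
grip_force: 43.7
```

Call:
{"fn": "jog_arm", "kwargs": {
  "deltas": [
    [1,[0,0.08,0],[0,0,0]],
    [1,[0,0.18,0],[0,0,0]],
    [1,[0,0.28,0],[0,0,0]],
    [1,[-0.01,0.38,0],[0,0,0]],
    [1,[-0.02,0.48,0],[0,0,0]],
    [1,[-0.04,0.58,0],[0,0,0]],
    [1,[-0.06,0.68,0],[0,0,0]],
    [1,[-0.08,0.78,0],[0,0,0]],
    [1,[-0.1,0.87,0],[0,0,0]],
    [1,[-0.1,0.95,0],[0,0,0]],
    [1,[-0.1,0.98,0],[0,0,0]],
    [1,[-0.1,0.98,0],[0,0,0]]
  ]
}}

```text
t: 39.32
tool_pos: [0.5609, 0.3446, 0.164]
tool_rot: [0.016, -3.14, 0.001]
contact_force: [1.1, -0.3, -2.1]
opening: 0.0547
grip_force: 43.9
```

Call:
{"fn": "jog_arm", "kwargs": {
  "deltas": [
    [1,[0,0,0],[0,0,0]],
    [1,[0,0,0],[0,0,0]],
    [1,[0,0,0],[0,0,0]]
  ]
}}

```text
t: 39.57
tool_pos: [0.5624, 0.3407, 0.1649]
tool_rot: [0.008, -3.141, 0.001]
contact_force: [-0.5, -0.9, -1.6]
opening: 0.0552
grip_force: 43.9
```

Call:
{"fn": "jog_arm", "kwargs": {
  "deltas": [
    [1,[0,0,-0.1],[0,0,0]],
    [1,[0,0,-0.2],[0,0,0]],
    [1,[0,0,-0.29],[0,0,0]],
    [1,[0,0,-0.335],[0,0,0]],
    [1,[0,0,-0.358],[0,0,0]],
    [1,[0,0,-0.358],[0,0,0]],
    [1,[0,0,-0.358],[0,0,0]],
    [-0.65,[0,0,-0.358],[0,0,0]],
    [-0.65,[0,0,-0.358],[0,0,0]],
    [-0.65,[0,0,-0.358],[0,0,0]],
    [-0.65,[0,0,-0.358],[0,0,0]],
    [-0.65,[0,0,-0.32],[0,0,0]]
  ]
}}

```text
t: 40.57
tool_pos: [0.5598, 0.3412, 0.0345]
tool_rot: [0.011, -3.136, 0.004]
contact_force: [-0.9, -0.4, -0.9]
opening: 0.0706
grip_force: 0.0
```

Call:
{"fn": "jog_arm", "kwargs": {
  "deltas": [
    [-0.65,[0,0,0.1],[0,0,0]],
    [-0.65,[0,0,0.2],[0,0,0]],
    [-0.65,[0,0,0.3],[0,0,0]],
    [-0.65,[0,-0.08,0.35],[0,0,0]],
    [-0.65,[0,-0.17,0.4],[0,0,0]],
    [-0.65,[0,-0.26,0.44],[0,0,0]],
    [-0.65,[0.02,-0.35,0.46],[0,0,0]],
    [-0.65,[0.04,-0.44,0.46],[0,0,0]],
    [-0.65,[0.06,-0.53,0.46],[0,0,0]],
    [-0.65,[0.08,-0.62,0.46],[0,0,0]],
    [-0.65,[0.1,-0.7,0.46],[0,0,0]],
    [-0.65,[0.1,-0.75,0.46],[0,0,0]]
  ]
}}

```text
t: 41.57
tool_pos: [0.603, 0.0392, 0.2231]
tool_rot: [-0.007, 3.139, -0.002]
contact_force: [0.3, 0.6, 0.2]
opening: 0.0704
grip_force: 0.0
```

Call:
{"fn": "jog_arm", "kwargs": {
  "deltas": [
    [-0.65,[0.05,-0.08,0.1],[0,0,0]],
    [-0.65,[0.1,-0.16,0.2],[0,0,0]],
    [-0.65,[0.1,-0.25,0.3],[0,0,0]],
    [-0.65,[0.1,-0.25,0.3],[0,0,0]],
    [-0.65,[0.1,-0.25,0.3],[0,0,0]],
    [-0.65,[0.1,-0.25,0.3],[0,0,0]]
  ]
}}

```text
t: 42.07
tool_pos: [0.643, -0.059, 0.3457]
tool_rot: [-0.007, 3.135, -0.002]
contact_force: [0.3, 0.5, -1.4]
opening: 0.0703
grip_force: 0.0
```

```bash
python3 look.py w11 .635,-.1375 .595,-.231; python3 - <<'E'
from h import *
z=np.load("pics/w11cal.npz"); c=(z["K"],z["E"]); im=np.load("pics/w11.npy")
z9=np.load("pics/w10cal.npz"); c9=(z9["K"],z9["E"]); im9=np.load("pics/w10.npy")
for g in [(.595,-.231),(.635,-.1375)]:
    m=cv2.matchTemplate(ortho("wrist",im,c,g,.056,half=.06),ortho("wrist",im9,c9,g,.056,half=.03),cv2.TM_CCOEFF_NORMED); print(cv2.minMaxLoc(m)[1::2])
E
```

```text
42.12 [ 0.6422 -0.0579  0.343 ] psi 90.3 q [-0.21  0.06  1.43  0.    1.66 -1.78] F [ 0.3 -0.1 -0.7]
.635,-.1375 [ 0.635  -0.1375] seal [ 0.6382 -0.1387] yaw -3.2 q 0.72
.595,-.231 [ 0.5955 -0.229 ] seal [ 0.5981 -0.2315] yaw -4.1 q 0.69
(0.8237053751945496, (61, 60))
(0.8384156823158264, (61, 59))
```

Call:
{"fn": "jog_arm", "kwargs": {
  "deltas": [
    [-0.65,[-0.0175,-0.1,-0.05],[0,0,0]],
    [-0.65,[-0.0175,-0.19,-0.1],[0,0,0]],
    [-0.65,[-0.0175,-0.199,-0.2],[0,0,0]],
    [-0.65,[-0.0175,-0.199,-0.3],[0,0,0]],
    [-0.65,[-0.0175,-0.199,-0.4],[0,0,0]],
    [-0.65,[-0.0175,-0.199,-0.5],[0,0,0]],
    [-0.65,[-0.0175,-0.199,-0.6],[0,0,0]],
    [-0.65,[-0.0175,-0.199,-0.6],[0,0,0]],
    [-0.65,[-0.0175,-0.199,-0.7],[0,0,0]],
    [-0.65,[-0.0175,-0.199,-0.78],[0,0,0]],
    [-0.65,[-0.0175,-0.199,-0.815],[0,0,0]],
    [-0.65,[-0.0175,-0.199,-0.815],[0,0,0]]
  ]
}}

```text
t: 43.12
tool_pos: [0.6321, -0.1355, 0.0118]
tool_rot: [0.012, -3.134, -0.004]
contact_force: [-0.4, 1.2, 0.1]
opening: 0.0703
grip_force: 0.0
```

Call:
{"fn": "jog_arm", "kwargs": {
  "deltas": [
    [1,[0,0,0],[0,0,0]],
    [1,[0,0,0],[0,0,0]],
    [1,[0,0,0],[0,0,0]],
    [1,[0,0,0],[0,0,0]],
    [1,[0,0,0],[0,0,0]],
    [1,[0,0,0],[0,0,0]]
  ],
  "squeeze": 40
}}

```text
t: 43.62
tool_pos: [0.6359, -0.1375, 0.0174]
tool_rot: [-0.011, 3.14, -0.001]
contact_force: [-5.6, 0.7, 6.5]
opening: 0.0552
grip_force: 44.2
```

Call:
{"fn": "jog_arm", "kwargs": {
  "deltas": [
    [1,[-0.015,0,0.01],[0,0,0]],
    [1,[-0.025,0,0.05],[0,0,0]],
    [1,[-0.03,0,0.13],[0,0,0]],
    [1,[-0.03,0,0.22],[0,0,0]],
    [1,[-0.03,0,0.31],[0,0,0]],
    [1,[-0.03,0,0.375],[0,0,0]],
    [1,[-0.03,0,0.375],[0,0,0]],
    [1,[-0.03,0,0.375],[0,0,0]]
  ]
}}

```text
t: 44.28
tool_pos: [0.6244, -0.1377, 0.1678]
tool_rot: [-0.011, 3.136, -0.003]
contact_force: [-0.5, -0.7, -3.4]
opening: 0.0553
grip_force: 43.6
```

Call:
{"fn": "jog_arm", "kwargs": {
  "deltas": [
    [1,[-0.02,0.07,0],[0,0,0]],
    [1,[-0.04,0.15,0],[0,0,0]],
    [1,[-0.06,0.24,0],[0,0,0]],
    [1,[-0.08,0.33,0],[0,0,0]],
    [1,[-0.1,0.42,0],[0,0,0]],
    [1,[-0.12,0.51,0],[0,0,0]],
    [1,[-0.14,0.6,0],[0,0,0]],
    [1,[-0.16,0.69,0],[0,0,0]],
    [1,[-0.18,0.78,0],[0,0,0]],
    [1,[-0.2,0.86,0],[0,0,0]],
    [1,[-0.2,0.9,0],[0,0,0]],
    [1,[-0.2,0.9,0],[0,0,0]]
  ]
}}

```text
t: 45.28
tool_pos: [0.5406, 0.2255, 0.1618]
tool_rot: [0.017, -3.137, -0.0]
contact_force: [-0.5, 0.2, -2.4]
opening: 0.0551
grip_force: 44.0
```

Call:
{"fn": "jog_arm", "kwargs": {
  "deltas": [
    [1,[-0.04,0.08,0],[0,0,0]],
    [1,[-0.08,0.16,0],[0,0,0]],
    [1,[-0.12,0.24,0],[0,0,0]],
    [1,[-0.134,0.292,0],[0,0,0]],
    [1,[-0.134,0.292,0],[0,0,0]],
    [1,[-0.134,0.292,0],[0,0,0]],
    [1,[-0.134,0.292,0],[0,0,0]]
  ]
}}

```text
t: 45.87
tool_pos: [0.4892, 0.3381, 0.1635]
tool_rot: [0.01, -3.139, 0.003]
contact_force: [0.3, -0.2, -2.9]
opening: 0.0545
grip_force: 44.3
```

Call:
{"fn": "jog_arm", "kwargs": {
  "deltas": [
    [1,[0,0,-0.1],[0,0,0]],
    [1,[0,0,-0.2],[0,0,0]],
    [1,[0,0,-0.29],[0,0,0]],
    [1,[0,0,-0.335],[0,0,0]],
    [1,[0,0,-0.355],[0,0,0]],
    [1,[0,0,-0.355],[0,0,0]],
    [1,[0,0,-0.355],[0,0,0]],
    [-0.65,[0,0,-0.355],[0,0,0]],
    [-0.65,[0,0,-0.355],[0,0,0]],
    [-0.65,[0,0,-0.355],[0,0,0]],
    [-0.65,[0,0,-0.355],[0,0,0]],
    [-0.65,[0,0,-0.32],[0,0,0]]
  ]
}}

```text
t: 46.87
tool_pos: [0.4876, 0.3385, 0.0352]
tool_rot: [0.011, -3.137, 0.004]
contact_force: [-0.5, -0.5, -0.7]
opening: 0.0702
grip_force: 0.0
```

Call:
{"fn": "jog_arm", "kwargs": {
  "deltas": [
    [-0.65,[0,0,0.1],[0,0,0]],
    [-0.65,[0,0,0.2],[0,0,0]],
    [-0.65,[0,0,0.3],[0,0,0]],
    [-0.65,[0,-0.08,0.35],[0,0,0]],
    [-0.65,[0.02,-0.17,0.4],[0,0,0]],
    [-0.65,[0.04,-0.26,0.44],[0,0,0]],
    [-0.65,[0.06,-0.35,0.46],[0,0,0]],
    [-0.65,[0.08,-0.44,0.46],[0,0,0]],
    [-0.65,[0.1,-0.53,0.46],[0,0,0]],
    [-0.65,[0.12,-0.62,0.46],[0,0,0]],
    [-0.65,[0.14,-0.7,0.46],[0,0,0]],
    [-0.65,[0.16,-0.75,0.46],[0,0,0]]
  ]
}}

```text
t: 47.87
tool_pos: [0.5538, 0.0367, 0.223]
tool_rot: [-0.007, 3.14, -0.002]
contact_force: [0.1, 0.3, -0.7]
opening: 0.0703
grip_force: 0.0
```

Call:
{"fn": "jog_arm", "kwargs": {
  "deltas": [
    [-0.65,[0.05,-0.08,0.1],[0,0,0]],
    [-0.65,[0.1,-0.16,0.2],[0,0,0]],
    [-0.65,[0.1,-0.25,0.3],[0,0,0]],
    [-0.65,[0.1,-0.34,0.3],[0,0,0]],
    [-0.65,[0.1,-0.43,0.3],[0,0,0]],
    [-0.65,[0.1,-0.5,0.3],[0,0,0]],
    [-0.65,[0.1,-0.5,0.3],[0,0,0]],
    [-0.65,[0.1,-0.5,0.3],[0,0,0]],
    [-0.65,[0.1,-0.5,0.3],[0,0,0]]
  ]
}}

```text
t: 48.62
tool_pos: [0.5933, -0.1602, 0.342]
tool_rot: [-0.01, 3.141, 0.001]
contact_force: [0.0, 0.7, -0.1]
opening: 0.0705
grip_force: 0.0
```

```bash
python3 look.py w12 .595,-.231
```

```text
48.67 [ 0.5933 -0.1594  0.3417] psi 90.4 q [-0.38 -0.01  1.5   0.    1.66 -1.96] F [-0.6 -0.2  0.3]
.595,-.231 [ 0.594 -0.23 ] seal [ 0.5978 -0.2316] yaw -3.6 q 0.73
```

Call:
{"fn": "jog_arm", "kwargs": {
  "deltas": [
    [-0.65,[0.005,-0.09,-0.05],[0,0,0]],
    [-0.65,[0.005,-0.178,-0.1],[0,0,0]],
    [-0.65,[0.005,-0.178,-0.2],[0,0,0]],
    [-0.65,[0.005,-0.178,-0.3],[0,0,0]],
    [-0.65,[0.005,-0.178,-0.4],[0,0,0]],
    [-0.65,[0.005,-0.178,-0.5],[0,0,0]],
    [-0.65,[0.005,-0.178,-0.6],[0,0,0]],
    [-0.65,[0.005,-0.178,-0.6],[0,0,0]],
    [-0.65,[0.005,-0.178,-0.7],[0,0,0]],
    [-0.65,[0.005,-0.178,-0.78],[0,0,0]],
    [-0.65,[0.005,-0.178,-0.815],[0,0,0]],
    [-0.65,[0.005,-0.178,-0.815],[0,0,0]]
  ]
}}

```text
t: 49.67
tool_pos: [0.5937, -0.2295, 0.0128]
tool_rot: [0.013, -3.136, -0.005]
contact_force: [-1.2, 0.5, -1.7]
opening: 0.0707
grip_force: 0.0
```

Call:
{"fn": "jog_arm", "kwargs": {
  "deltas": [
    [1,[0,0,0],[0,0,0]],
    [1,[0,0,0],[0,0,0]],
    [1,[0,0,0],[0,0,0]],
    [1,[0,0,0],[0,0,0]],
    [1,[0,0,0],[0,0,0]],
    [1,[0,0,0],[0,0,0]]
  ],
  "squeeze": 40
}}

```text
t: 50.17
tool_pos: [0.5972, -0.2324, 0.018]
tool_rot: [-0.011, 3.138, -0.002]
contact_force: [0.7, 0.5, 6.4]
opening: 0.055
grip_force: 43.5
```

Call:
{"fn": "jog_arm", "kwargs": {
  "deltas": [
    [1,[0,0,0.07],[0,0,0]],
    [1,[0,0,0.15],[0,0,0]],
    [1,[0,0,0.23],[0,0,0]],
    [1,[0,0,0.31],[0,0,0]],
    [1,[0,0,0.375],[0,0,0]],
    [1,[0,0,0.375],[0,0,0]],
    [1,[0,0,0.375],[0,0,0]]
  ]
}}

```text
t: 50.75
tool_pos: [0.5963, -0.2322, 0.1674]
tool_rot: [-0.011, 3.138, -0.003]
contact_force: [0.1, -0.6, -3.6]
opening: 0.0548
grip_force: 43.5
```

Call:
{"fn": "jog_arm", "kwargs": {
  "deltas": [
    [1,[-0.02,0.07,0],[0,0,0]],
    [1,[-0.04,0.15,0],[0,0,0]],
    [1,[-0.06,0.24,0],[0,0,0]],
    [1,[-0.08,0.33,0],[0,0,0]],
    [1,[-0.1,0.42,0],[0,0,0]],
    [1,[-0.12,0.51,0],[0,0,0]],
    [1,[-0.14,0.6,0],[0,0,0]],
    [1,[-0.16,0.69,0],[0,0,0]],
    [1,[-0.18,0.78,0],[0,0,0]],
    [1,[-0.2,0.86,0],[0,0,0]],
    [1,[-0.2,0.9,0],[0,0,0]],
    [1,[-0.2,0.9,0],[0,0,0]]
  ]
}}

```text
t: 51.75
tool_pos: [0.5129, 0.1311, 0.1621]
tool_rot: [0.017, -3.136, -0.001]
contact_force: [0.8, 0.2, -1.3]
opening: 0.0552
grip_force: 43.9
```

Call:
{"fn": "jog_arm", "kwargs": {
  "deltas": [
    [1,[-0.04,0.08,0],[0,0,0]],
    [1,[-0.08,0.16,0],[0,0,0]],
    [1,[-0.12,0.24,0],[0,0,0]],
    [1,[-0.16,0.32,0],[0,0,0]],
    [1,[-0.2,0.4,0],[0,0,0]],
    [1,[-0.24,0.48,0],[0,0,0]],
    [1,[-0.24,0.51,0],[0,0,0]],
    [1,[-0.24,0.51,0],[0,0,0]],
    [1,[-0.24,0.51,0],[0,0,0]]
  ]
}}

```text
t: 52.5
tool_pos: [0.4191, 0.3314, 0.1635]
tool_rot: [0.012, -3.139, 0.004]
contact_force: [-0.9, 0.6, -1.3]
opening: 0.0553
grip_force: 44.2
```

Call:
{"fn": "jog_arm", "kwargs": {
  "deltas": [
    [1,[0.006,0,-0.1],[0,0,0]],
    [1,[0.006,0,-0.2],[0,0,0]],
    [1,[0.006,0,-0.29],[0,0,0]],
    [1,[0.006,0,-0.335],[0,0,0]],
    [1,[0.006,0,-0.353],[0,0,0]],
    [1,[0.006,0,-0.353],[0,0,0]],
    [1,[0.006,0,-0.353],[0,0,0]],
    [-0.65,[0.006,0,-0.353],[0,0,0]],
    [-0.65,[0.006,0,-0.353],[0,0,0]],
    [-0.65,[0.006,0,-0.353],[0,0,0]],
    [-0.65,[0.006,0,-0.353],[0,0,0]],
    [-0.65,[0.006,0,-0.32],[0,0,0]]
  ]
}}

```text
t: 53.5
tool_pos: [0.4203, 0.3313, 0.0353]
tool_rot: [0.011, -3.138, 0.004]
contact_force: [0.0, -0.5, -0.8]
opening: 0.0702
grip_force: 0.0
```

Call:
{"fn": "jog_arm", "kwargs": {
  "deltas": [
    [-0.65,[0,0,0.1],[0,0,0]],
    [-0.65,[0,0,0.2],[0,0,0]],
    [-0.65,[0,0,0.3],[0,0,0]],
    [-0.65,[0,-0.08,0.4],[0,0,0]],
    [-0.65,[0,-0.17,0.5],[0,0,0]],
    [-0.65,[0.05,-0.26,0.6],[0,0,0]],
    [-0.65,[0.1,-0.35,0.6],[0,0,0]],
    [-0.65,[0.1,-0.44,0.6],[0,0,0]],
    [-0.65,[0.1,-0.53,0.6],[0,0,0]],
    [-0.65,[0.1,-0.6,0.6],[0,0,0]],
    [-0.65,[0.1,-0.6,0.6],[0,0,0]],
    [-0.65,[0.1,-0.6,0.6],[0,0,0]]
  ]
}}

```text
t: 54.5
tool_pos: [0.4622, 0.0904, 0.2779]
tool_rot: [-0.004, 3.14, 0.0]
contact_force: [-0.4, 0.6, -1.2]
opening: 0.0702
grip_force: 0.0
```

```bash
python3 - <<'E'
from h import *
a=snap("scene","s13"); b=snap("side","d13"); w=snap("wrist","w13")
A=cv2.resize(a[160:300,160:460],(796,372)); B=cv2.resize(b[130:290,170:400],(322,224)); W=cv2.resize(w,(299,224))
cv2.imwrite("pics/f.png",np.vstack([A,np.hstack([B,W,np.zeros((224,175,3),np.uint8)])]))
E
```

```text
(no output)
```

View pics/f.png

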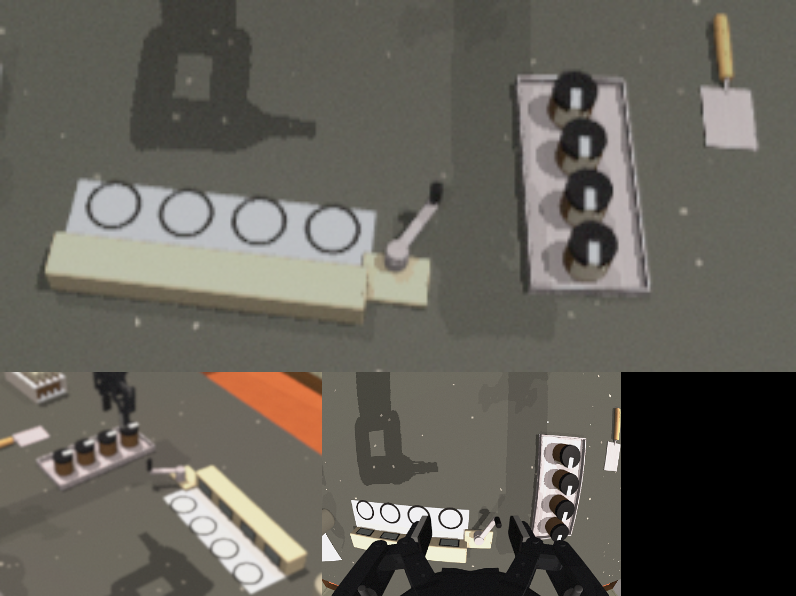

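All four jars stand upright in a row inside the tray, in the scene crop at about (575,95) to (593,245). The lever is at rest, the spatula hasn't moved and the gripper is clear. Handing in.

```bash
python3 -c "
from station import ctrl
print(ctrl.finish_job())"
```

```text
the job is handed in; nothing more can be done
None
```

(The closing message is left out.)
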